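# Tap a stack of cover panels square in the jig and weigh it down

### The job

Reach in under the jig's lamp bar and gently tap the four stacked cover panels until every one of them sits flush against both stop rails, so that all their edges line up. Then take the steel weight by its stem and set it down softly, upright, on the middle of the squared stack without shifting the panels. Leave the other things on the bench where they are, and do not bump the jig or its lamp.

Things in the scene. Friction and masses are not known exactly. Their poses are not given: they have to be found in the camera images.
- jig: squaring jig fixed to the bench: a raised black bed, top 30 mm above the bench, with a back and a side stop rail (+x and +y sides) and a lamp bar above. The bed ends 43 mm to -x and 63 mm to -y of the origin, so squared panels overhang it by 12 mm on those two open sides. Origin on the bench under the centre of the squared stack; z up, turned about z only
- back_stop (a point): middle of the back stop rail's inner face, 55 mm to +x of the jig's origin, at bed height; axes as the jig's. The rail runs along y, is 12 mm thick and rises 26 mm above the bed
- side_stop (a point): middle of the side stop rail's inner face, 75 mm to +y of the jig's origin, at bed height; axes as the jig's. The rail runs along x, is 12 mm thick and rises 26 mm above the bed
- lamp_bar (a point): centre of the pale lamp bar's underside, 161 mm above the bench, 60 mm to -x and 40 mm to +y of the jig's origin, over the panels' front (-x) edge; axes as the jig's. The bar measures 35 (x) x 240 (y) x 20 mm and hangs from one 18 mm square post, 105 mm to +y of this point
- home (a point): point on top of the jig's bed, 30 mm above its origin, where the centre of the lowest panel's underside lies when it touches both stop rails; axes as the jig's
- weight: steel hold-down weight, 0.5 to 0.8 kg: a flat foot 80 (x) x 50 (y) x 20 mm with an upright round stem of 26 mm diameter rising from its middle to 82 mm above its underside. Origin at the centre of its underside, z up along the stem
- plate1: the lowest of four identical pale laminate cover panels stacked flat on the jig's bed, 110 (x) x 150 (y) x 6 mm, 0.18 kg; origin at the centre of its underside, z up
- plate2: the second of four identical pale laminate cover panels stacked flat on the jig's bed, 110 (x) x 150 (y) x 6 mm, 0.18 kg; origin at the centre of its underside, z up
- plate3: the third of four identical pale laminate cover panels stacked flat on the jig's bed, 110 (x) x 150 (y) x 6 mm, 0.18 kg; origin at the centre of its underside, z up
- plate4: the top of four identical pale laminate cover panels stacked flat on the jig's bed, 110 (x) x 150 (y) x 6 mm, 0.18 kg; origin at the centre of its underside, z up
- reel: bystander: grey plastic reel standing on its flange, 64 mm diameter, 55 mm high; origin at the centre of its underside
- driver: bystander: screwdriver lying on the bench, 160 mm long along its x
- coupling: bystander: brass coupling standing, 32 mm diameter, 45 mm high; origin at the centre of its underside
- tape: bystander: cardboard ring lying flat, 90 mm diameter, 20 mm high; origin at the centre of its underside
- transformer: bystander: small transformer, about 75 x 75 x 54 mm; origin at the centre of its underside
- flux: bystander: white plastic bottle standing, 44 mm diameter, 110 mm high; origin at the centre of its underside
Things that resemble listed ones, but are neither listed nor needed, are in the scene too. What is shaped like the plate4 but brown or orange is not meant.

How it is judged:
By the outcome, as a careful person would: the job done as asked, in the order asked, and still so for the second after the job is handed in, with the robot touching nothing.
It also fails if it takes over 72 s, if anything falls off the work surface, if the arm or the gripper's body presses on something with over 40 N, if the wrist force passes 120 N, or if a joint passes its speed limit or range.

### The arm

A 6-joint arm with a two-finger parallel gripper is mounted at the origin on the work surface. World frame = base frame: x ahead of the robot, y to its left, z up, the work surface at z = 0. Lengths are in mm, angles in rad, forces in N, time in s.
With the tool pointing down it reaches from about 300 to 775 mm from the base axis. Payload 14.6 kg.
Tool frame: the origin (TCP) lies at the very end of the fingers, on their centre line; the grasp point (between the pads) lies grip_depth behind it (grip_depth is the distance from the TCP to the grasp point, in mm); z points along the fingers, y is the line along which they close (so a half turn about z gives the same grasp; the last joint's range is limited). The gripper opens to 94 mm and grips with 3 to 60 N. Pads are 16 mm wide; open, the fingers measure 119 mm over their backs; the gripper's body (75 mm by 177 mm) begins 78 mm behind the grasp point.
Start: joints at [1.172, 0.3, 1.521, -0, 1.321, -0.067], TCP at [179.157, 519.992, 205.446] pointing down, gripper open.
Joint ranges: [-3.03, 3.03], [-0.79, 2.21], [0.23, 2.52], [-1.04, 4.18], [0, 3.07], [-2.55, 2.55]. Speed limits (rad/s): [2.22, 2.22, 2.57, 3.14, 3.14, 3.14].

### API

Orientations are given as a rotation vector (axis times angle).
In Python, from cell import sense, snapshot, camera_params, sign_off, find_in, trace, spot_point, grip_depth gives the robot as it stands.
- The arm moves only by the tool step_arm, never from a script. Its argument "increments" is a list of rows, each a list of 7 numbers: the turn, a rotation vector about the tool's x, y, z in units of 0.08 rad (1.0 is 0.08 rad), then the shift along the tool's x, y, z in units of 5 cm (1.0 is 5 cm), then the opening, from 0 (shut) to 1 (fully open). A call has 1 to 20 rows; each row shifts and turns the commanded pose from where the row before left it, along the tool's axes as they then stand; what a row does not reach is not made up. A row lasts 1/10 s, in which the tool goes at most 50 mm and 8.59 degrees, less where a joint would pass 70% of its speed; a pose out of reach is approached as far as the arm can. A call with a number of a shift or a turn outside -1 to 1 is refused whole. A call with a gripper value outside its range is refused whole. The fingers move at their own pace and stop on an object; the grip force is fixed at half the most. Time passes only in rows, so rows that do not move let the fingers close. It gives the time, the measured TCP pose, the force, the opening and the grip force at its end, in the units of the state.
- sense(): the state, without advancing time (a new reading comes with each control period).
- snapshot(name): name is "scene" or "top" or "wrist"; returns (picture, depth): 480x640x3 uint8, red, green, blue; 480x640 float32, mm along the optical axis (not along the pixel's ray), 0 where there is no reading.
- camera_params(name): a dict with "fx", "fy", "cx", "cy" (pixels), "xyz" and "orientation" of the camera in the world. Camera axes: x right, y up, looking along -z (the intrinsics and any distortion apply to the point x, -y, -z); pixel columns grow to the right and rows downward; lengths in mm; the calibration is good to about 2 mm. The wrist camera is an equidistant fisheye: a pixel r from the principal point sees the ray r / f radians off the axis. A picture is of the moment at which its call begins: read the wrist's pose just before it. camera_params takes no time and is no camera call; for the wrist camera it gives the pose at the moment of the call.
- sign_off(): hands the job in; it is judged then, once.
Trained networks look in the newest picture that a camera, given by its name, has taken for a name from the list of things; names that differ only in an ending like _2 or _b are one class to them, and where a whole thing is asked for, a point or a joint stands for the part that bears it (a point fixed in the world has none). Each returns a list of dicts, best first, with "score" (0 to 1); they miss things now and then, are a little off and sometimes report something else, mostly with a low value. They report only what shows in the picture. A call takes as long as a camera call. They do not tell look-alikes from the thing itself.
- find_in(camera, query): "rect" ([centre column, centre row, width, height] in pixels, round what is visible of it).
- trace(camera, query): "pixels" (480x640 bool, what is visible of it) and "rect" ([centre column, centre row, width, height] in pixels, round what is visible of it).
- spot_point(camera, query): "centre" ([row, column] in pixels: a listed point, or the origin of a listed thing).
The state is a dict: "t": time; "q": joint angles; "dq": joint speeds; "tau": joint torques, N m; "position": TCP position; "orientation": TCP orientation; "wrist_force": force on the tool from outside, world axes, zero at the start; "moment": the same for the moment, N m; "grip_width": opening from 0.0 (shut) to 1.0 (fully open); "finger_force": force on a finger pad.
Only numpy, scipy, OpenCV 4.12 (cv2) and the standard library are available. Lean on these libraries where they do the work, as an engineer would, in place of code of your own. Each camera call takes 0.05 s, during which the arm holds its last target. There are 200 camera calls.

## Working session

There is one attempt and no reset: what is moved stays moved. The work goes in short steps, Python scripts to look and compute and a tool call to move; the robot and the scene stay as the last step left them, time stands still between calls to the robot, and variables do not carry over. Pictures are saved under pics/ and viewed, at most 12 in all, crops included, and the job is handed in when it is done.

Besides the shell and the picture viewer there is one more tool, called after ">>>" in YAML: its name, and indented under it one key for each argument. step_arm: Moves the arm, as the interface text tells. Its arguments: {"type":"object","properties":{"increments":{"type":"array","items":{"type":"array","items":{"type":"number"}}}},"required":["increments"]}

```bash
ls; mkdir -p pics
cat > h.py <<'E'
import numpy as np, cv2
from scipy.spatial.transform import Rotation as R
from cell import *
def rot(o): return R.from_rotvec(o) if len(o)==3 else R.from_quat(o)
def to_world(cam,P,u,v,d):
    u,v,d=map(np.asarray,(u,v,d))
    p=np.stack([(u-P['cx'])/P['fx']*d,-(v-P['cy'])/P['fy']*d,-d],-1)
    return rot(P['orientation']).apply(p.reshape(-1,3)).reshape(p.shape)+np.array(P['xyz'])
def proj(P,X):
    p=rot(P['orientation']).inv().apply(np.asarray(X,float)-np.array(P['xyz']))
    p=np.atleast_2d(p); return np.c_[P['cx']+P['fx']*p[:,0]/-p[:,2],P['cy']-P['fy']*p[:,1]/-p[:,2]]
E
python3 - <<'E'
from h import *
print(sense()); print(grip_depth)
for c in ('scene','top'):
    P=camera_params(c); print(c,P)
    im,d=snapshot(c); cv2.imwrite(f'pics/{c}0.png',im[:,:,::-1]); np.savez(f'{c}0.npz',im=im,d=d)
    for n in ['jig','weight','plate4','plate1','reel','driver','coupling','tape','transformer','flux']:
        for r in trace(c,n)[:3]:
            m=r['pixels']&(d>0)
            if not m.any(): continue
            v,u=np.nonzero(m); X=to_world(c,P,u,v,d[m])
            print(n,round(r['score'],2),np.round(r['rect']),'med',np.round(np.median(X,0)),'lo',np.round(np.percentile(X,2,0)),'hi',np.round(np.percentile(X,98,0)))
    for n in ['back_stop','side_stop','lamp_bar','home','weight']:
        print(n,[(round(r['score'],2),np.round(r['centre'])) for r in spot_point(c,n)[:2]])
E
```

```text
pics
{'t': 0.0, 'q': array([ 1.17243512e+00,  3.00498460e-01,  1.52159602e+00, -1.40916754e-06,
        1.32070945e+00, -6.65793810e-02]), 'dq': array([-4.96447089e-04, -1.28499732e-03, -8.56738079e-04,  1.59630544e-03,
        8.77348226e-05, -6.47849705e-04]), 'tau': array([-4.54082314e-03, -5.31827080e+01, -3.52723968e+01,  7.06325099e-02,
        2.46755633e-02, -4.32681884e-05]), 'position': array([179.03697737, 519.75581708, 204.86500923]), 'orientation': array([-5.18728088e-01, -3.09818934e+00,  1.85182077e-03]), 'wrist_force': array([-0.2425027 , -0.10088217,  0.67837177]), 'moment': array([ 0.02637696, -0.000629  ,  0.01972976]), 'finger_force': 0.0, 'grip_width': 0.9974720805534929}
18.8
scene {'fx': 512.9372526041585, 'fy': 512.9372526041585, 'cx': 318.66169322604884, 'cy': 243.65068315324797, 'xyz': array([ 986.21576524, -586.0941809 , 1082.54189664]), 'orientation': array([0.65549126, 0.23408092, 0.71010958])}
jig 0.57 [348. 260. 112. 122.] med [545.  69.  55.] lo [468. -82.   5.] hi [635. 160. 184.]
weight 0.69 [229. 368.  36.  37.] med [ 523. -342.   21.] lo [ 495. -37
[... 2990 characters left out ...]
.    5.] hi [ 681. -182.   47.]
tape 0.82 [411. 250.  38.  43.] med [ 419. -213.   19.] lo [ 380. -251.   -1.] hi [ 463. -167.   24.]
transformer 0.61 [183. 163.  42.  40.] med [616. 287.  50.] lo [583. 251.  12.] hi [656. 327.  56.]
transformer 0.4 [287. 192. 134.  75.] med [519.  73.  59.] lo [463. -66.   6.] hi [635. 163. 184.]
flux 0.86 [441. 165.  31.  27.] med [ 604. -270.   71.] lo [ 590. -298.   -2.] hi [ 633. -256.  112.]
flux 0.63 [467. 213.  47.  32.] med [ 506. -325.   21.] lo [ 480. -373.    8.] hi [ 539. -294.   83.]
back_stop [(0.84, array([174., 318.]))]
side_stop [(0.82, array([189., 284.]))]
lamp_bar [(0.77, array([206., 286.]))]
home []
weight [(0.83, array([212., 466.]))]
```

Run:
```python
import cv2
a=cv2.imread('pics/top0.png'); b=cv2.imread('pics/scene0.png')
cv2.imwrite('pics/topc.png',cv2.resize(a[150:260,210:360],(800,587),interpolation=cv2.INTER_CUBIC))
cv2.imwrite('pics/scenec.png',cv2.resize(b[190:340,270:430],(640,600),interpolation=cv2.INTER_CUBIC))
```

```text
(no output)
```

View pics/top0.png

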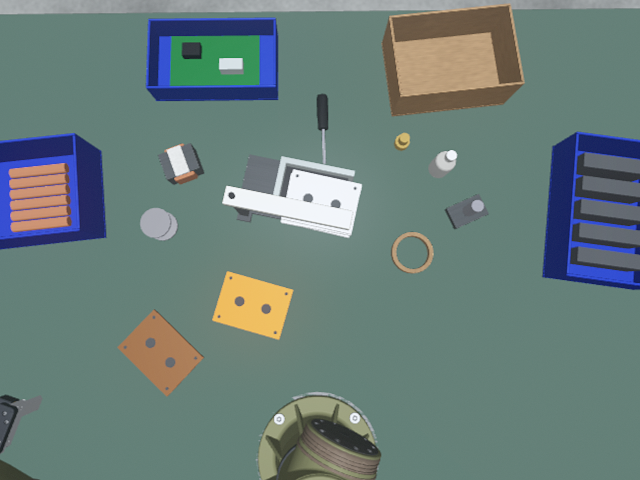

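View pics/topc.png

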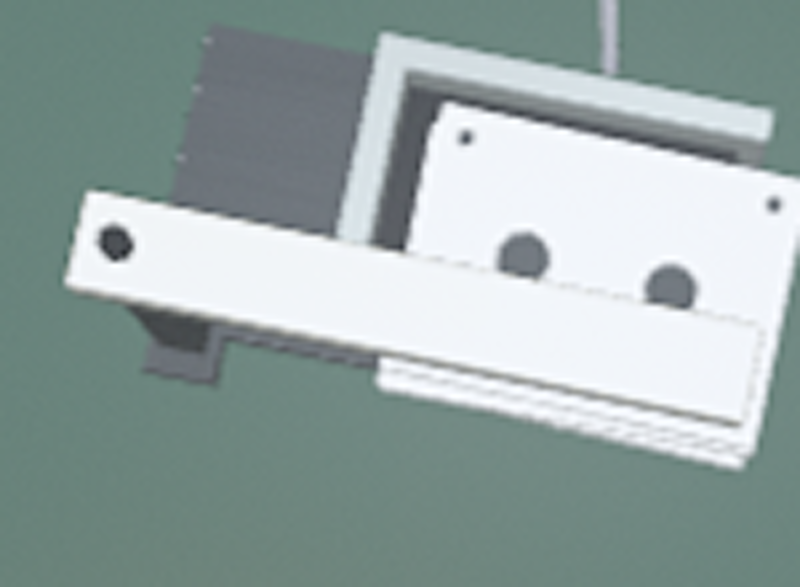

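View pics/scenec.png

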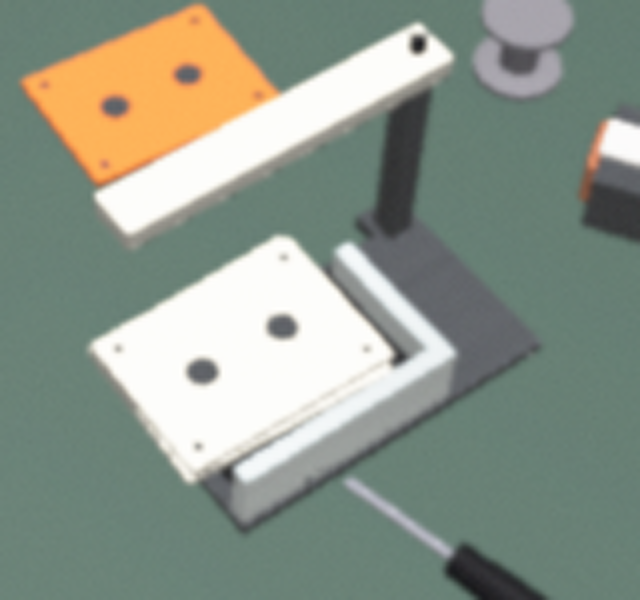

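The white stack in the jig at (322,202) is the set meant; orange (253,305) and brown (161,352) plates are the look-alikes. The dark foot with a stem at (466,212) is the weight. Next I fit the jig and weight poses.

```bash
cat >> h.py <<'E'
def cloud(c,im,d):
    v,u=np.mgrid[0:480,0:640]; return to_world(c,camera_params(c),u,v,d)
def rect(XY):
    (c,s,a)=cv2.minAreaRect(XY.astype(np.float32)); return np.round(c,1),np.round(s,1),round(a,2)
E
python3 - <<'E'
from h import *
for c in ('top','scene'):
    f=np.load(c+'0.npz'); X=cloud(c,f['im'],f['d']); im=f['im'].astype(int); z=X[...,2]
    box=lambda x0,x1,y0,y1:(X[...,0]>x0)&(X[...,0]<x1)&(X[...,1]>y0)&(X[...,1]<y1)&(f['d']>0)
    m=box(430,700,-120,220)&(z>174)&(z<190); m=cv2.erode(m.astype(np.uint8),np.ones((2,2)))>0
    print(c,'bar z',np.median(z[m]),rect(X[m][:,:2]))
    m=box(430,700,-130,220)&(z>48)&(z<60)
    pl=m&(im.min(-1)>228); ra=m&(im.min(-1)<=228)&(im.min(-1)>170)&(im[...,2]-im[...,0]>4)
    for n,q in(('plate',pl),('rail',ra)):
        q=cv2.morphologyEx(q.astype(np.uint8),cv2.MORPH_OPEN,np.ones((2,2)))>0
        if q.any(): print(n,q.sum(),np.median(z[q]),rect(X[q][:,:2]))
    w=box(440,580,-390,-270)
    m=w&(z>15)&(z<26); print('foot',m.sum(),np.median(z[m]),rect(X[m][:,:2]))
    m=w&(z>76)&(z<90); print('stem',m.sum(),np.median(z[m]),X[m].mean(0),rect(X[m][:,:2]))
    P=camera_params(c)
    for n,h in(('back_stop',30),('side_stop',30),('lamp_bar',161),('home',30),('weight',0)):
        snapshot(c) if n=='back_stop' else 0
        for r in spot_point(c,n)[:1]:
            vv,uu=r['centre']; a=to_world(c,P,uu,vv,1.); o=np.array(P['xyz']); t=(h-o[2])/(a[2]-o[2]); print(n,np.round(o+t*(a-o),1))
E
```

```text
top bar z 180.97003487286565 (array([493.9,  50.8]), array([237.7,  33.7]), 77.72)
plate 1896 53.941387805692216 (array([466.3,  -7.1]), array([152.8, 253.9]), 78.51)
rail 604 55.50915326820484 (array([479. ,   6.3]), array([170.2, 277.7]), 84.47)
foot 591 20.158464199515493 (array([ 512.1, -335.1]), array([50. , 81.8]), 23.58)
stem 123 81.51434633629663 [ 511.47112637 -334.04535436   81.43978326] (array([ 511.3, -334.2]), array([23.2, 24.3]), 1.25)
back_stop [597.8 -15.6  30. ]
side_stop [564.7  64.7  30. ]
lamp_bar [494.1  50.3 161. ]
scene bar z 180.90046751195803 (array([499.7,  50.4]), array([239.8,  35.6]), 78.12)
plate 2369 54.388220747616515 (array([ 701.1, -281.1]), array([208.4, 808.6]), 28.61)
foot 560 20.029000306801663 (array([ 515.1, -335.3]), array([50.1, 81. ]), 23.11)
stem 117 81.87907880866305 [ 515.04388887 -335.75586775   81.64414262] (array([ 515. , -335.6]), array([25.4, 25.4]), 14.44)
back_stop [595.5 -13.7  30. ]
lamp_bar [500.9  46.7 161. ]
home [541.4   3.5  30. ]
weight [ 507.9 -338.4    0. ]
```

>>> step_arm:
  increments:
    - [0,0,-0.75,-0.2,-0.3,0,0.5]
    - [0,0,-0.75,-0.4,-0.6,0,0.5]
    - [0,0,0,-0.5,-0.68,0,0.5]
    - [0,0,0,-0.5,-0.68,0,0.5]
    - [0,0,0,-0.5,-0.68,0,0.5]
    - [0,0,0,-0.5,-0.68,0,0.5]
    - [0,0,0,-0.5,-0.68,0,0.5]
    - [0,0,0,-0.5,-0.68,0,0.5]
    - [0,0,0,-0.5,-0.68,0,0.5]
    - [0,0,0,-0.5,-0.68,0,0.5]
    - [0,0,0,-0.5,-0.68,0,0.5]
    - [0,0,0,-0.5,-0.68,0,0.5]
    - [0,0,0,-0.4,-0.6,0,0.5]
    - [0,0,0,-0.2,-0.3,0,0.5]
    - [0,0,0,0,0,0,0.5]

```text
t: 3.7
position: [388.2, 31.5, 205.4]
orientation: [-0.337, -3.123, 0.0]
wrist_force: [-0.3, 1.0, -0.2]
grip_width: 0.5
finger_force: 0.0
```

```bash
cat >> h.py <<'E'
O=np.array([547.1,-1.1,0.]); YAW=-0.211
JR=R.from_rotvec([0,0,YAW])
def tool():
    s=sense(); T=R.from_rotvec(s['orientation']); A=(JR.inv()*T).as_matrix()
    print('t',round(s['t'],2),'jig',np.round(JR.inv().apply(s['position']-O),1),'F jig',np.round(JR.inv().apply(s['wrist_force']),1),'grip',round(s['grip_width'],2),'q',np.round(s['q'],2))
    print('tool axes in jig (cols)\n',np.round(A,3)); return s,T
def units(jx,jy,z):  # total tool shift in 5cm units to jig point
    s=sense(); T=R.from_rotvec(s['orientation'])
    print('units to',(jx,jy,z),np.round(T.inv().apply(JR.apply([jx,jy,z])+O-s['position'])/50,3))
E
python3 -c "
from h import *
tool()
im,d=snapshot('wrist'); cv2.imwrite('pics/w1.png',im[:,:,::-1])
"
```

```text
t 3.7 jig [-162.2   -1.4  205.4] F jig [-0.5  0.9 -0.2] grip 0.5 q [-0.01 -0.07  1.93 -0.    1.28 -1.37]
tool axes in jig (cols)
 [[-1.     0.004  0.   ]
 [ 0.004  1.    -0.   ]
 [-0.    -0.    -1.   ]]
```

>>> step_arm:
  increments:
    - [0,-0.5,0,0,0,0,0.5]
    - [0,-1,0,0,0,0,0.5]
    - [0,-1,0,0,0,0,0.5]
    - [0,-1,0,0,0,0,0.5]
    - [0,-1,0,0,0,0,0.5]
    - [0,-1,0,0,0,0,0.5]
    - [0,-1,0,0,0,0,0.5]
    - [0,-1,0,0,0,0,0.5]
    - [0,-1,0,0,0,0,0.5]
    - [0,-1,0,0,0,0,0.5]
    - [0,-0.5,0,0,0,0,0.5]
    - [0,0,0,0,0,0,0.5]

```text
t: 4.95
position: [386.9, 34.2, 204.9]
orientation: [0.245, 2.331, -0.103]
wrist_force: [0.2, 0.2, -0.7]
grip_width: 0.501
finger_force: 0.0
```

```bash
python3 -c "
from h import *
tool(); units(-100,-5,75); units(-100,-5,47)
"
```

```text
t 4.95 jig [-164.1    0.9  204.9] F jig [ 0.1  0.2 -0.7] grip 0.5 q [ 0.19 -0.47  2.43 -0.61  0.5  -0.74]
tool axes in jig (cols)
 [[-0.697 -0.002  0.717]
 [-0.001  1.     0.002]
 [-0.717  0.001 -0.697]]
units to (-100, -5, 75) [ 0.971 -0.123  2.729]
units to (-100, -5, 47) [ 1.373 -0.123  3.119]
```

>>> step_arm:
  increments:
    - [0,0,0,0.07,0,0.16,0.5]
    - [0,0,0,0.14,-0.02,0.32,0.5]
    - [0,0,0,0.16,-0.02,0.36,0.5]
    - [0,0,0,0.16,-0.02,0.36,0.5]
    - [0,0,0,0.16,-0.02,0.36,0.5]
    - [0,0,0,0.16,-0.02,0.36,0.5]
    - [0,0,0,0.16,-0.02,0.36,0.5]
    - [0,0,0,0.16,-0.01,0.36,0.5]
    - [0,0,0,0.14,0,0.32,0.5]
    - [0,0,0,0.08,0,0.18,0.5]
    - [0,0,0,0,0,0,0.5]

```text
t: 6.05
position: [439.5, -3.0, 97.3]
orientation: [0.241, 2.397, -0.064]
wrist_force: [-0.0, -0.0, 0.3]
grip_width: 0.499
finger_force: 0.0
```

```bash
python3 -c "
from h import *
tool(); units(-86,-5,45.3)
im,d=snapshot('wrist'); cv2.imwrite('pics/w2.png',im[:,:,::-1]); np.savez('w2.npz',im=im,d=d,**{k:np.array(v) for k,v in camera_params('wrist').items()})
im,d=snapshot('scene'); cv2.imwrite('pics/s2.png',cv2.resize(im[170:320,250:450,::-1],(800,600)))
"
```

```text
t 6.05 jig [-104.8  -24.4   97.3] F jig [-0.  -0.   0.3] grip 0.5 q [-0.03 -0.06  2.42 -1.04  0.1  -0.4 ]
tool axes in jig (cols)
 [[-0.743 -0.019  0.669]
 [ 0.     1.     0.028]
 [-0.669  0.021 -0.743]]
units to (-86, -5, 45.3) [0.416 0.359 1.035]
```

View pics/w2.png

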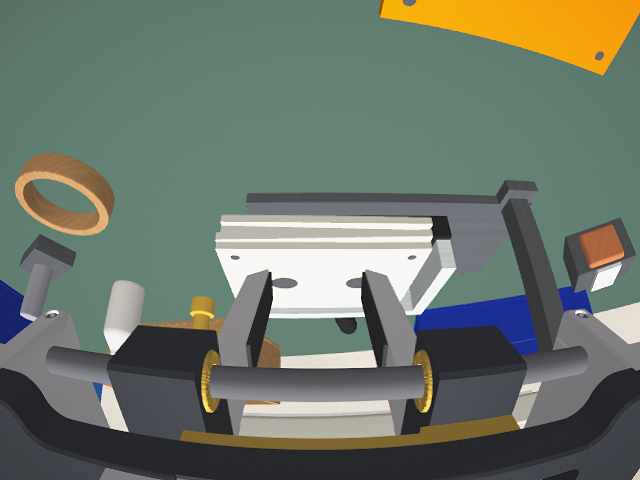

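View pics/s2.png

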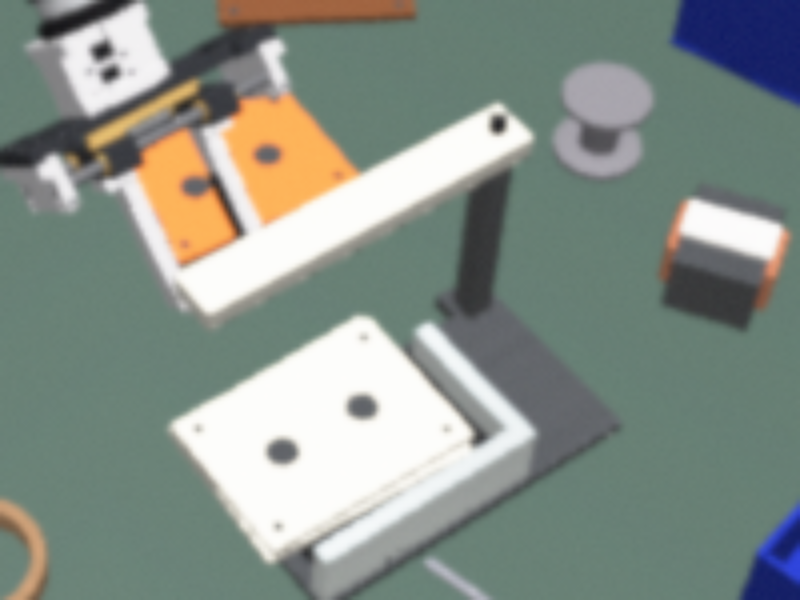

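The wrist shot shows the stack at (330,265), with the lower panels protruding at (325,235). The arm stopped above the bar's level because q4 is at its limit (-1.04) and q5 is almost 0. I'll fit the kinematics and pick a pose that can be reached.

```bash
cat > kin.py <<'E'
from h import *
from scipy.optimize import least_squares
E=lambda ax,a:R.from_rotvec(a*np.array(ax,float))
# planar arm: base z, pitch y, pitch y, roll z(along forearm), pitch y, roll z
def fk(q,p):
    a,h,L1,e,L2,d=p
    T=E([0,0,1],q[0]); x=T.apply([a,0,h])
    T=T*E([0,1,0],q[1]); x=x+T.apply([0,0,L1])
    T=T*E([0,1,0],q[2]); x=x+T.apply([e,0,L2])
    T=T*E([0,0,1],q[3])*E([0,1,0],q[4]); x=x+T.apply([0,0,d])
    return x,T*E([0,0,1],q[5])
D=[([1.17243512,.30049846,1.52159602,0,1.32070945,-.06657938],[179.037,519.756,204.865],[-.518728,-3.098189,.00185]),
([-.01,-.07,1.93,0,1.28,-1.37],[388.2,31.5,205.4],[-.337,-3.123,0]),
([.19,-.47,2.43,-.61,.5,-.74],[386.9,34.2,204.9],[.245,2.331,-.103])]
LO=np.array([-3.03,-.79,.23,-1.04,0,-2.55]);HI=np.array([3.03,2.21,2.52,4.18,3.07,2.55])
E
python3 - <<'E'
from kin import *
s=sense(); D.append((s['q'],s['position'],s['orientation']))
W=[3,1,1,3]
def f(p): return np.concatenate([w*(fk(q,p)[0]-x) for w,(q,x,o) in zip(W,D)])
r=least_squares(f,[50,300,350,0,350,250]); p=r.x; print(np.round(p,1),np.round(r.fun,1))
for q,x,o in D:
    T=fk(q,p)[1]; print(np.round((T.inv()*R.from_rotvec(o)).as_rotvec(),3))
np.save('p.npy',p)
E
```

```text
[142.9  51.  324.  -36.2 307.8 112.3] [ 98.1 -49.9   5.6  37.6 -35.8   3.4 -18.5   5.2 -26.5  -1.3 -67.1   2.1]
[-0.    -0.     1.571]
[-1.000e-03  2.000e-03  1.575e+00]
[0.003 0.003 1.576]
[-0.     0.     1.571]
```

```bash
sed -i "s/a,h,L1,e,L2,d=p/a,h,L1,e,L2,d,b=p/; s/T.apply(\[a,0,h\])/T.apply([a,b,h])/" kin.py
python3 - <<'E'
from kin import *
s=sense(); D.append((s['q'],s['position'],s['orientation'])); print(s['q'])
W=[3,1,1,3]
def f(p): return np.concatenate([w*(fk(q,p)[0]-x) for w,(q,x,o) in zip(W,D)]+[.02*(p-p0)])
p0=np.array([0,300,350,0,350,250,0.])
r=least_squares(f,p0); p=r.x; print(np.round(p,1),np.round(r.fun,1)); np.save('p.npy',p)
E
```

```text
[-0.03403844 -0.06469884  2.42314431 -1.03936201  0.10446296 -0.40252581]
[ -2.9 226.8 425.3  43.3 450.8 274.2  36.6] [-0.1  0.  -0.2 -0.4  1.3  1.4  0.3  0.9 -1.  -0.  -0.8  0.1 -0.1 -1.5
  1.5  0.9  2.   0.5  0.7]
```

```bash
cat >> kin.py <<'E'
import os
p=np.load('p.npy') if os.path.exists('p.npy') else None
def tgt(jx,jy,z,th,psi=0,half=0):
    # tool z tilted th from down towards jig +x (heading psi), tool y along jig y
    T=JR*E([0,0,1],psi)*R.from_matrix([[-1,0,0],[0,1,0],[0,0,-1]])*E([0,1,0],-th)*E([0,0,1],np.pi*half)
    return JR.apply([jx,jy,z])+O,T
def ik(X,T,seed):
    def g(q):
        x,t=fk(q,p); t=t*E([0,0,1],np.pi/2); return np.r_[(x-X)/100,(T.inv()*t).as_rotvec()]
    r=least_squares(g,np.clip(seed,LO+.001,HI-.001),bounds=(LO,HI)); return r.x,np.abs(r.fun).max()
E
python3 - <<'E'
from kin import *
for psi in (0,.21):
  for th in (.6,.7,.8,.95,1.1,1.3):
    for half in (0,1):
      for s4,nm in ((0,'norm'),(3.1,'flip')):
        out=[]
        for pt in ((-100,-5,60),(-90,-5,28),(-62,-5,46)):
            X,T=tgt(*pt,th,psi,half)
            best=min((ik(X,T,[.0,.2,2.2,s4,.3,s6]) for s6 in(-1.4,1.4)),key=lambda a:a[1])
            out.append(best)
        if max(o[1] for o in out)<.01: print(psi,th,half,nm,[list(np.round(o[0],2)) for o in out])
E
```

```text
0 0.8 0 flip [[np.float64(0.08), np.float64(0.11), np.float64(2.44), np.float64(3.98), np.float64(0.28), np.float64(0.96)], [np.float64(0.07), np.float64(0.24), np.float64(2.42), np.float64(3.73), np.float64(0.36), np.float64(1.21)], [np.float64(0.04), np.float64(0.22), np.float64(2.36), np.float64(3.83), np.float64(0.28), np.float64(1.08)]]
0 0.8 1 flip [[np.float64(0.08), np.float64(0.11), np.float64(2.44), np.float64(3.98), np.float64(0.28), np.float64(-2.19)], [np.float64(0.07), np.float64(0.24), np.float64(2.42), np.float64(3.73), np.float64(0.36), np.float64(-1.93)], [np.float64(0.04), np.float64(0.22), np.float64(2.36), np.float64(3.83), np.float64(0.28), np.float64(-2.06)]]
0 0.95 0 flip [[np.float64(0.11), np.float64(0.19), np.float64(2.5), np.float64(3.66), np.float64(0.54), np.float64(1.3)], [np.float64(0.09), np.float64(0.34), np.float64(2.47), np.float64(3.56), np.float64(0.64), np.float64(1.41)], [np.float64(0.06), np.float64(0.3), np.float64(2.41), np.float64(3.58), np.float64(0.55), np.float64(1.35)]]
0 0.95 1 norm [[np.float64(0.11), np.float64(0.19), np.float64(2.5)
[... 3081 characters left out ...]
1 0.8 1 norm [[np.float64(-0.09), np.float64(0.09), np.float64(2.46), np.float64(2.86), np.float64(0.22), np.float64(-1.35)], [np.float64(-0.09), np.float64(0.23), np.float64(2.44), np.float64(2.95), np.float64(0.34), np.float64(-1.45)], [np.float64(-0.1), np.float64(0.21), np.float64(2.38), np.float64(2.85), np.float64(0.25), np.float64(-1.36)]]
0.21 0.8 1 flip [[np.float64(-0.09), np.float64(0.09), np.float64(2.46), np.float64(2.86), np.float64(0.22), np.float64(-1.35)], [np.float64(-0.09), np.float64(0.23), np.float64(2.44), np.float64(2.95), np.float64(0.34), np.float64(-1.45)], [np.float64(-0.1), np.float64(0.21), np.float64(2.38), np.float64(2.85), np.float64(0.25), np.float64(-1.36)]]
```

```bash
cat >> kin.py <<'E'
RT=E([0,0,1],np.pi/2)
def pose(q): x,t=fk(q,p); return x,t*RT
def rows(qs,grip,P0=None):
    """joint waypoints (dense) -> increments in units, from commanded pose P0"""
    X,T=P0; out=[]
    for q in qs:
        x,t=pose(q); w=np.round((T.inv()*t).as_rotvec()/.08,2)+0.; s=np.round(T.inv().apply(x-X)/50,2)+0.
        out.append([*map(float,w),*map(float,s),grip])
        X=X+T.apply(s*50); T=T*R.from_rotvec(w*.08)   # carry rounding
    return out
def dense(wps,mx=(.12,.12,.14,.2,.2,.2),lim=.95):
    qs=[]
    for a,b in zip(wps[:-1],wps[1:]):
        a,b=np.array(a,float),np.array(b,float); n=1
        while True:
            L=[a+(b-a)*k/n for k in range(n+1)]; P=[pose(q) for q in L]
            ok=all(np.abs(P[k][1].inv()*P[k+1][1] and (P[k][1].inv()*P[k+1][1]).as_rotvec()).max()<.08*lim and np.abs(P[k+1][0]-P[k][0]).max()<42 for k in range(n)) and (np.abs(b-a)/n<=mx).all()
            if ok: break
            n+=1
        qs+=L[1:]
    return qs
E
sed -i 's/np.abs(P\[k\]\[1\].inv()\*P\[k+1\]\[1\] and (P/np.abs((P/' kin.py
python3 - <<'E'
from kin import *
s=sense(); q0=s['q']
B=[.05,-.45,2.35,-.6,.5,-.8]; B2=[.05,-.45,2.35,1.5,.45,-1.3];C=[.08,-.35,2.35,3.6,.5,-1.8]
X,T=tgt(-95,-12,60,.9,0,1); G,e=ik(X,T,[.1,.2,2.45,3.7,.5,-1.9]); print(np.round(G,3),e)
qs=dense([q0,B,B2,C,G]); print(len(qs))
for k in range(0,len(qs),4): x,t=pose(qs[k]); print(k,np.round(JR.inv().apply(x-O)),np.round(JR.inv().apply(t.apply([0,0,1])),2),np.round(qs[k],2))
rs=rows(qs,0.5,(s['position'],R.from_rotvec(s['orientation'])))
np.save('qs.npy',qs)
for i,r in enumerate(rs): print(i,r[:6])
E
```

```text
[ 0.063  0.162  2.478  3.671  0.433 -1.886] 2.177102942368947e-13
52
0 [-99. -34. 138.] [ 0.71 -0.02 -0.7 ] [-0.01 -0.16  2.4  -0.93  0.2  -0.5 ]
4 [-127.  -30.  236.] [ 0.73 -0.04 -0.68] [ 0.05 -0.45  2.35 -0.49  0.5  -0.83]
8 [-144.   22.  223.] [ 0.67  0.16 -0.73] [ 0.05 -0.45  2.35 -0.05  0.49 -0.93]
12 [-154.   76.  234.] [ 0.63  0.35 -0.69] [ 0.05 -0.45  2.35  0.39  0.48 -1.04]
16 [-153.  121.  266.] [ 0.64  0.52 -0.57] [ 0.05 -0.45  2.35  0.84  0.47 -1.14]
20 [-143.  149.  311.] [ 0.67  0.62 -0.41] [ 0.05 -0.45  2.35  1.28  0.46 -1.25]
24 [-127.  158.  356.] [ 0.73  0.65 -0.24] [ 0.05 -0.44  2.35  1.72  0.46 -1.35]
28 [-106.  150.  394.] [ 0.79  0.61 -0.08] [ 0.06 -0.42  2.35  2.16  0.47 -1.46]
32 [-81. 120. 420.] [0.87 0.49 0.03] [ 0.07 -0.4   2.35  2.61  0.48 -1.56]
36 [-58.  76. 428.] [0.94 0.32 0.08] [ 0.07 -0.38  2.35  3.05  0.49 -1.67]
40 [-42.  25. 414.] [0.99 0.13 0.05] [ 0.08 -0.36  2.35  3.49  0.5  -1.77]
44 [-32.  12. 296.] [ 0.98  0.07 -0.18] [ 0.08 -0.2   2.39  3.62  0.48 -1.83]
48 [-55.   2. 155.] [ 0.89  0.03 -0.45] [ 0.07  0.01  2.44  3.65  0.45 -1.86]
0 [0.64,
[... 1454 characters left out ...]
 0.25, 0.01]
36 [-0.61, -0.09, 0.9, -0.07, 0.25, 0.01]
37 [-0.62, -0.1, 0.9, -0.08, 0.26, 0.0]
38 [-0.63, -0.12, 0.89, -0.09, 0.26, 0.01]
39 [-0.63, -0.14, 0.88, -0.09, 0.26, 0.01]
40 [-0.64, -0.16, 0.88, -0.11, 0.27, 0.01]
41 [-0.64, -0.17, 0.87, -0.11, 0.27, 0.0]
42 [-0.18, -0.86, -0.2, -0.73, 0.14, 0.09]
43 [-0.18, -0.86, -0.19, -0.72, 0.13, 0.08]
44 [-0.18, -0.85, -0.2, -0.72, 0.13, 0.09]
45 [-0.17, -0.86, -0.19, -0.71, 0.12, 0.09]
46 [-0.18, -0.86, -0.2, -0.7, 0.13, 0.08]
47 [-0.17, -0.86, -0.19, -0.7, 0.12, 0.09]
48 [-0.17, -0.86, -0.19, -0.69, 0.12, 0.09]
49 [-0.17, -0.86, -0.19, -0.69, 0.12, 0.09]
50 [-0.16, -0.86, -0.18, -0.68, 0.11, 0.09]
51 [-0.16, -0.86, -0.19, -0.68, 0.11, 0.08]
```

Run:
```python
from kin import *
print('x,y,z,th feasible flip')
for y in (-12,-60,-190):
  for z in (60,110,160,210,260):
    ok=[]
    for x in (-140,-125,-110,-95):
      for th in (.8,.9,1.,1.1,1.2,1.35,1.5):
        q,e=ik(*tgt(x,y,z,th,0,1),[.1,0,2.45,3.6,.4,-1.9])
        if e<.01 and q[3]>2 and q[3]<4.15 and q[4]>.08: ok.append((x,th,round(q[3],2),round(q[4],2),round(q[2],2)))
    print(y,z,ok)
```

```text
x,y,z,th feasible flip
-12 60 [(-125, 0.8, np.float64(3.96), np.float64(0.28), np.float64(2.5)), (-110, 0.8, np.float64(3.93), np.float64(0.27), np.float64(2.47)), (-110, 0.9, np.float64(3.69), np.float64(0.45), np.float64(2.51)), (-110, 1.5, np.float64(3.53), np.float64(1.69), np.float64(2.51)), (-95, 0.8, np.float64(3.91), np.float64(0.26), np.float64(2.44)), (-95, 0.9, np.float64(3.67), np.float64(0.43), np.float64(2.48)), (-95, 1.0, np.float64(3.57), np.float64(0.63), np.float64(2.51)), (-95, 1.5, np.float64(3.5), np.float64(1.65), np.float64(2.49))]
-12 110 [(-110, 0.9, np.float64(4.08), np.float64(0.28), np.float64(2.5)), (-95, 0.9, np.float64(4.03), np.float64(0.28), np.float64(2.46)), (-95, 1.0, np.float64(3.75), np.float64(0.44), np.float64(2.51))]
-12 160 [(-95, 1.1, np.float64(3.86), np.float64(0.44), np.float64(2.52))]
-12 210 []
-12 260 []
-60 60 [(-110, 0.8, np.float64(3.38), np.float64(0.22), np.float64(2.51)), (-95, 0.8, np.float64(3.37), np.float64(0.22), np.float64(2.47)), (-95, 0.9, np.float64(3.29), np.float64(0.41), np.float64(2.52)), (-95, 1.5, np.float64(3.25), np.float64(1.74), np.float64(2.52))]
-60 110 [(-95, 0.9, np.float64(3.44), np.float64(0.2), np.float64(2.5))]
-60 160 [(-95, 1.0, np.float64(3.53), np.float64(0.18), np.float64(2.52))]
-60 210 [(-95, 1.1, np.float64(3.67), np.float64(0.15), np.float64(2.52))]
-60 260 [(-95, 1.2, np.float64(3.77), np.float64(0.14), np.float64(2.51))]
-190 60 [(-95, 0.8, np.float64(2.02), np.float64(0.35), np.float64(2.46)), (-95, 0.9, np.float64(2.29), np.float64(0.5), np.float64(2.5)), (-95, 1.5, np.float64(2.51), np.float64(1.66), np.float64(2.51))]
-190 110 []
-190 160 []
-190 210 []
-190 260 []
```

Run:
```python
from kin import *
for half in (0,):
  s=sense(); q=s['q']
  j=JR.inv().apply(s['position']-O); cur=[*j,.73]
  W=[cur,[-130,-24,200,.3],[-95,-185,200,0],[-95,-185,62,0],[-95,-185,62,.85],[-95,-12,62,.85],[-75,-12,46,.85]]
  for a,b in zip(W[:-1],W[1:]):
    a,b=np.array(a),np.array(b); mxd=0; qm=9; em=0
    for k in range(1,21):
        w=a+(b-a)*k/20; X,T=tgt(*w,0,half); q2,e=ik(X,T,q); mxd=max(mxd,np.abs(q2-q).max()); q=q2; em=max(em,e); qm=min(qm,q[4])
    print(b,np.round(q,2),'maxstep',round(mxd,2),'err',round(em,4),'q5min',round(qm,2))
  print(np.round((R.from_rotvec(s['orientation']).inv()*tgt(*cur,0,0)[1]).as_rotvec(),3));
```

```text
[-130.   -24.   200.     0.3] [-0.05 -0.18  2.07 -0.06  0.95 -1.38] maxstep 0.2 err 0.0 q5min 0.18
[ -95 -185  200    0] [-0.45  0.07  1.8  -0.    1.27 -1.81] maxstep 0.03 err 0.0 q5min 0.97
[ -95 -185   62    0] [-0.45  0.26  1.94 -0.    0.94 -1.81] maxstep 0.02 err 0.0 q5min 0.94
[ -95.   -185.     62.      0.85] [-0.47  0.04  2.4   0.79  0.05 -2.55] maxstep 0.16 err 0.1872 q5min 0.05
[-95.   -12.    62.     0.85] [-0.07  0.06  2.39  1.08  0.   -2.54] maxstep 0.03 err 0.181 q5min 0.0
[-75.   -12.    46.     0.85] [-0.07  0.14  2.33 -1.04  0.01 -0.43] maxstep 1.59 err 0.1931 q5min 0.0
[0.028 0.004 0.   ]
```

```bash
cat >> kin.py <<'E'
def cart(W,N):
    """W: list of [jx,jy,z,th,psi,half]; N rows per segment; smooth ends"""
    out=[]
    for a,b,n in zip(W[:-1],W[1:],N):
        a,b=np.array(a,float),np.array(b,float)
        out+=[a+(b-a)*k/n for k in range(1,n+1)]
    return out
def plan(W,N,grip,show=True):
    s=sense(); X,T=s['position'],R.from_rotvec(s['orientation']); q=s['q']; ms=0
    for i,w in enumerate(cart(W,N)):
        x,t=tgt(*w); q2,e=ik(x,t,q); d=np.abs(q2-q).max(); q=q2
        r=np.round((T.inv()*t).as_rotvec()/.08,2)+0.; sh=np.round(T.inv().apply(x-X)/50,2)+0.
        X=X+T.apply(sh*50); T=T*R.from_rotvec(r*.08)
        print(i,[*map(float,r),*map(float,sh),grip],'' if e<.01 and d<.16 else f'!! e{e:.3f} d{d:.2f}',np.round(q,2) if (i+1)%5==0 else '')
E
python3 - <<'E'
from kin import *
s=sense(); j=JR.inv().apply(s['position']-O)
V=1/41
W=[[*j,.73,0,0],[-130,-40,190,.25,0,0],[-100,-190,190,0,0,14*V],[-95,-190,62,0,0,1],[-95,-190,62,.85,0,1],[-95,-12,62,.85,0,1]]
plan(W,[7,14,27,12,8],.4)
E
```

```text
0 [0.36, 0.91, 0.02, -0.12, -0.04, -0.24, 0.4] !! e0.000 d0.55 
1 [0.0, 0.86, 0.0, -0.11, -0.04, -0.26, 0.4] !! e0.000 d0.23 
2 [0.0, 0.85, 0.0, -0.09, -0.05, -0.26, 0.4]  
3 [0.0, 0.86, 0.0, -0.07, -0.04, -0.26, 0.4]  
4 [0.0, 0.86, 0.0, -0.05, -0.05, -0.27, 0.4]  [-0.08 -0.17  2.17 -0.07  0.75 -1.4 ]
5 [0.0, 0.85, 0.0, -0.04, -0.05, -0.27, 0.4]  
6 [0.0, 0.86, 0.0, -0.01, -0.04, -0.27, 0.4]  
7 [0.01, 0.22, 0.95, -0.04, -0.22, 0.01, 0.4]  
8 [0.02, 0.23, 0.96, -0.06, -0.21, 0.01, 0.4]  
9 [0.04, 0.22, 0.96, -0.07, -0.2, 0.01, 0.4]  [-0.2  -0.12  2.03 -0.    1.04 -1.33]
10 [0.06, 0.21, 0.96, -0.09, -0.2, 0.01, 0.4]  
11 [0.08, 0.21, 0.95, -0.11, -0.19, 0.0, 0.4]  
12 [0.09, 0.2, 0.96, -0.12, -0.18, 0.01, 0.4]  
13 [0.11, 0.2, 0.96, -0.13, -0.18, 0.01, 0.4]  
14 [0.12, 0.19, 0.96, -0.15, -0.16, 0.0, 0.4]  [-0.34 -0.04  1.95  0.01  1.13 -1.09]
15 [0.13, 0.18, 0.95, -0.16, -0.15, 0.01, 0.4]  
16 [0.15, 0.16, 0.96, -0.16, -0.14, 0.0, 0.4]  
17 [0.16, 0.16, 0.96, -0.18, -0.12, 0.0, 0.4]  
18 [0.17, 0.14, 0.96, -0.19, -0.11, 0.01, 0.4]  
19 [0.19, 0.13, 0.96, -0.2, -0.1, 0.0, 0.4]  [-0.45
[... 1916 characters left out ...]
 d0.39 
57 [0.0, 0.88, 0.0, 0.0, 0.0, 0.0, 0.4] !! e0.000 d0.45 
58 [0.0, 0.89, 0.0, 0.0, 0.0, 0.0, 0.4] !! e0.000 d0.38 
59 [0.0, 0.89, 0.0, 0.0, 0.0, 0.0, 0.4] !! e0.000 d0.26 [-0.68  0.11  2.48  2.16  0.42 -0.95]
60 [0.0, 0.0, 0.0, 0.0, -0.44, 0.0, 0.4]  
61 [0.0, 0.0, 0.0, 0.0, -0.45, 0.0, 0.4] !! e0.000 d0.17 
62 [0.0, 0.0, 0.0, 0.0, -0.44, 0.0, 0.4] !! e0.000 d0.19 
63 [0.0, 0.0, 0.0, 0.0, -0.45, 0.0, 0.4] !! e0.000 d0.22 
64 [0.0, 0.0, 0.0, 0.0, -0.44, 0.0, 0.4] !! e0.000 d0.24 [-0.22  0.09  2.5   3.12  0.3  -1.56]
65 [0.0, 0.0, 0.0, 0.0, -0.45, 0.0, 0.4] !! e0.000 d0.24 
66 [0.0, 0.0, 0.0, 0.0, -0.44, 0.0, 0.4] !! e0.000 d0.22 
67 [0.0, 0.0, 0.0, 0.0, -0.45, 0.0, 0.4] !! e0.000 d0.20
```

>>> step_arm:
  increments:
    - [0.18,0.3,0,-0.04,-0.02,-0.08,0.4]
    - [0.18,0.3,0,-0.04,-0.02,-0.08,0.4]
    - [0,0.4,0,-0.06,-0.02,-0.12,0.4]
    - [0,0.4,0,-0.06,-0.02,-0.12,0.4]
    - [0,0.4,0,-0.05,-0.02,-0.13,0.4]
    - [0,0.86,0,-0.09,-0.05,-0.26,0.4]
    - [0,0.86,0,-0.07,-0.04,-0.26,0.4]
    - [0,0.86,0,-0.05,-0.05,-0.27,0.4]
    - [0,0.85,0,-0.04,-0.05,-0.27,0.4]
    - [0,0.86,0,-0.01,-0.04,-0.27,0.4]
    - [0,0.8,0,0,-0.2,0,0.4]
    - [0,0.8,0,0,-0.2,0,0.4]
    - [0,0.8,0,0,-0.2,0,0.4]
    - [0,0.6,0,0,-0.2,0,0.4]
    - [0,0,0,0,-0.4,0,0.4]
    - [0,0,0,0,-0.4,0,0.4]
    - [0,0,0,0,-0.4,0,0.4]
    - [0,0,0,0,-0.4,0,0.4]
    - [0,0,0,0,-0.3,0,0.4]
    - [0,0,0,0,-0.1,0,0.4]

```text
t: 8.15
position: [382.5, -151.6, 191.3]
orientation: [0.328, 3.111, -0.002]
wrist_force: [-0.1, 0.9, -0.1]
grip_width: 0.403
finger_force: 0.0
```

```bash
python3 -c "
from h import *
tool(); units(-95,-190,62)
"
```

```text
t 8.15 jig [-129.4 -181.7  191.3] F jig [-0.3  0.9 -0.1] grip 0.4 q [-0.47 -0.01  1.91  0.    1.23 -1.83]
tool axes in jig (cols)
 [[-1.    -0.001  0.013]
 [-0.001  1.     0.   ]
 [-0.013  0.    -1.   ]]
units to (-95, -190, 62) [-0.653 -0.169  2.595]
```

>>> step_arm:
  increments:
    - [0,0,0.5,-0.32,-0.08,0,0.4]
    - [0,0,0.5,-0.33,-0.09,0,0.4]
    - [0,0,1,0,0,0.07,0.4]
    - [0,0,1,0,0,0.07,0.4]
    - [0,0,1,0,0,0.07,0.4]
    - [0,0,1,0,0,0.07,0.4]
    - [0,0,1,0,0,0.07,0.4]
    - [0,0,1,0,0,0.07,0.4]
    - [0,0,1,0,0,0.07,0.4]
    - [0,0,1,0,0,0.07,0.4]
    - [0,0,1,0,0,0.07,0.4]
    - [0,0,1,0,0,0.07,0.4]
    - [0,0,1,0,0,0.07,0.4]
    - [0,0,1,0,0,0.07,0.4]
    - [0,0,1,0,0,0.07,0.4]
    - [0,0,1,0,0,0.07,0.4]
    - [0,0,1,0,0,0.07,0.4]
    - [0,0,1,0,0,0.07,0.4]
    - [0,0,1,0,0,0.07,0.4]
    - [0,0,1,0,0,0.07,0.4]

```text
t: 10.15
position: [413.4, -166.2, 128.5]
orientation: [2.386, 2.029, 0.013]
wrist_force: [-0.2, 0.0, -0.5]
grip_width: 0.402
finger_force: 0.0
```

>>> step_arm:
  increments:
    - [0,0,1,0,0,0.07,0.4]
    - [0,0,1,0,0,0.07,0.4]
    - [0,0,1,0,0,0.07,0.4]
    - [0,0,1,0,0,0.07,0.4]
    - [0,0,1,0,0,0.07,0.4]
    - [0,0,1,0,0,0.07,0.4]
    - [0,0,1,0,0,0.07,0.4]
    - [0,0,1,0,0,0.07,0.4]
    - [0,0,1,0,0,0.07,0.4]
    - [0,0,1,0,0,0.07,0.4]
    - [0,0,1,0,0,0.07,0.4]
    - [0,0,1,0,0,0.07,0.4]
    - [0,0,1,0,0,0.07,0.4]
    - [0,0,1,0,0,0.07,0.4]
    - [0,0,1,0,0,0.07,0.4]
    - [0,0,1,0,0,0.07,0.4]
    - [0,0,1,0,0,0.07,0.4]
    - [0,0,1,0,0,0.07,0.4]
    - [0,0,1,0,0,0.07,0.4]
    - [0,0.1,1,0,0,0,0.4]

```text
t: 12.15
position: [414.2, -166.4, 61.8]
orientation: [3.126, -0.299, 0.032]
wrist_force: [1.1, -0.5, -0.5]
grip_width: 0.401
finger_force: 0.0
```

>>> step_arm:
  increments:
    - [0,0.8,0.27,0,0,0,0.4]
    - [0,0.8,0,0,0,0,0.4]
    - [0,0.8,0,0,0,0,0.4]
    - [0,0.8,0,0,0,0,0.4]
    - [0,0.8,0,0,0,0,0.4]
    - [0,0.8,0,0,0,0,0.4]
    - [0,0.5,0,0,0,0,0.4]
    - [0,0.4,0,0,0,0,0.4]
    - [0,0.4,0,0,0,0,0.4]
    - [0,0.3,0,0,0,0,0.4]
    - [0,0.3,0,0,0,0,0.4]
    - [0,0.3,0,0,0,0,0.4]
    - [0,0.3,0,0,0,0,0.4]
    - [0,0.3,0,0,0,0,0.4]
    - [0,0.3,0,0,0,0,0.4]
    - [0,0.4,0,0,0,0,0.4]
    - [0,0.5,0,0,0,0,0.4]
    - [0,0.6,0,0,0,0,0.4]
    - [0,0.7,0,0,0,0,0.4]
    - [0,0,0,0,0,0,0.4]

```text
t: 14.15
position: [413.8, -165.7, 61.3]
orientation: [2.8, -0.294, 1.209]
wrist_force: [-0.2, -0.4, -0.2]
grip_width: 0.399
finger_force: 0.0
```

```bash
python3 -c "
from h import *
tool(); units(-95,-190,62); units(-95,-12,62)
"
```

```text
t 14.15 jig [ -95.8 -188.9   61.3] F jig [-0.2 -0.4 -0.2] grip 0.4 q [-0.66  0.1   2.47  2.05  0.37 -0.83]
tool axes in jig (cols)
 [[ 0.686  0.004  0.727]
 [-0.001 -1.     0.006]
 [ 0.727 -0.004 -0.686]]
units to (-95, -190, 62) [0.022 0.023 0.002]
units to (-95, -12, 62) [ 0.02  -3.537  0.022]
```

>>> step_arm:
  increments:
    - [0,0,0,0,-0.15,0,0.4]
    - [0,0,0,0,-0.3,0,0.4]
    - [0,0,0,0,-0.3,0,0.4]
    - [0,0,0,0,-0.3,0,0.4]
    - [0,0,0,0,-0.3,0,0.4]
    - [0,0,0,0,-0.3,0,0.4]
    - [0,0,0,0,-0.3,0,0.4]
    - [0,0,0,0,-0.3,0,0.4]
    - [0,0,0,0,-0.3,0,0.4]
    - [0,0,0,0,-0.3,0,0.4]
    - [0,0,0,0,-0.3,0,0.4]
    - [0,0,0,0,-0.25,0,0.4]
    - [0,0,0,0,-0.14,0,0.4]
    - [0,0,0,0,0,0,0.4]

```text
t: 15.55
position: [451.7, 8.7, 63.2]
orientation: [2.802, -0.292, 1.212]
wrist_force: [0.6, 0.4, 0.0]
grip_width: 0.401
finger_force: 0.0
```

```bash
python3 -c "
from h import *
im,d=snapshot('wrist'); cv2.imwrite('pics/w3.png',im[:,:,::-1])
tool(); units(-85,-12,45.3);units(-84,-12,45.3)
"
```

```text
t 15.6 jig [-95.5 -11.1  63. ] F jig [-0.1 -0.4 -0.1] grip 0.4 q [ 0.04  0.11  2.45  3.84  0.27 -2.07]
tool axes in jig (cols)
 [[ 0.685  0.006  0.728]
 [-0.001 -1.     0.009]
 [ 0.728 -0.006 -0.685]]
units to (-85, -12, 45.3) [-0.114  0.022  0.395]
units to (-84, -12, 45.3) [-0.1    0.022  0.41 ]
```

View pics/w3.png

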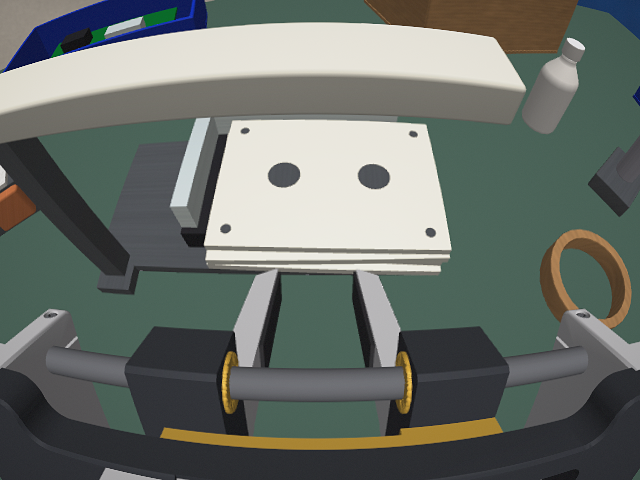

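>>> step_arm:
  increments:
    - [0,0,0,-0.03,0.01,0.1,0.4]
    - [0,0,0,-0.03,0.01,0.1,0.4]
    - [0,0,0,-0.03,0,0.1,0.4]
    - [0,0,0,-0.02,0,0.09,0.4]
    - [0,0,0,0.034,0,0.036,0.4]
    - [0,0,0,0.034,0,0.036,0.4]
    - [0,0,0,0.034,0,0.036,0.4]
    - [0,0,0,0.034,0,0.036,0.4]
    - [0,0,0,0.034,0,0.036,0.4]
    - [0,0,0,0.034,0,0.036,0.4]

```text
t: 16.6
position: [475.4, 0.6, 45.0]
orientation: [2.799, -0.294, 1.208]
wrist_force: [-1.4, 0.6, 1.3]
grip_width: 0.401
finger_force: 1.0
```

```bash
python3 -c "
from h import *
tool()
"
```

```text
t 16.6 jig [-70.5 -13.4  45. ] F jig [-1.5  0.3  1.3] grip 0.4 q [ 0.01  0.21  2.39  3.69  0.31 -1.94]
tool axes in jig (cols)
 [[ 0.686  0.003  0.727]
 [-0.001 -1.     0.005]
 [ 0.727 -0.004 -0.686]]
```

>>> step_arm:
  increments:
    - [0,0,0,0.02,0,0.022,0.4]
    - [0,0,0,0.02,0,0.022,0.4]
    - [0,0,0,0.02,0,0.022,0.4]
    - [0,0,0,0.02,0,0.022,0.4]
    - [0,0,0,0.02,0,0.022,0.4]

```text
t: 17.1
position: [482.6, -1.0, 44.8]
orientation: [2.799, -0.294, 1.208]
wrist_force: [-4.3, 1.1, 3.2]
grip_width: 0.395
finger_force: 2.4
```

>>> step_arm:
  increments:
    - [0,0,0,0.014,0,0.015,0.4]
    - [0,0,0,0.014,0,0.015,0.4]

```text
t: 17.3
position: [484.1, -1.3, 44.5]
orientation: [2.8, -0.294, 1.207]
wrist_force: [-15.7, 2.9, 12.5]
grip_width: 0.401
finger_force: 10.1
```

```bash
python3 -c "
from h import *
tool()
"
```

```text
t 17.3 jig [-61.5 -13.4  44.5] F jig [-16.   -0.4  12.5] grip 0.4 q [ 0.01  0.23  2.37  3.68  0.3  -1.94]
tool axes in jig (cols)
 [[ 0.687  0.003  0.727]
 [-0.001 -1.     0.005]
 [ 0.727 -0.004 -0.687]]
```

>>> step_arm:
  increments:
    - [0,0,0,-0.069,0,-0.073,0.4]
    - [0,0,0,-0.087,0,0.082,0.4]
    - [0,0,0,0.023,0,0.025,0.4]
    - [0,0,0,0.023,0,0.024,0.4]
    - [0,0,0,0.012,0,0.012,0.4]
    - [0,0,0,0.01,0,0.012,0.4]

```text
t: 17.9
position: [484.1, -1.1, 38.8]
orientation: [2.8, -0.293, 1.208]
wrist_force: [-15.8, 4.5, 16.1]
grip_width: 0.399
finger_force: 11.8
```

>>> step_arm:
  increments:
    - [0,0,0,-0.069,0,-0.073,0.4]
    - [0,0,0,-0.087,0,0.082,0.4]
    - [0,0,0,0.023,0,0.025,0.4]
    - [0,0,0,0.023,0,0.024,0.4]
    - [0,0,0,0.012,0,0.012,0.4]
    - [0,0,0,0.01,0,0.012,0.4]

```text
t: 18.5
position: [484.0, -1.3, 33.0]
orientation: [2.799, -0.294, 1.209]
wrist_force: [-16.4, 1.8, 17.7]
grip_width: 0.401
finger_force: 12.5
```

```bash
python3 -c "
from h import *
tool()
"
```

```text
t 18.5 jig [-61.6 -13.4  33. ] F jig [-16.4  -1.7  17.7] grip 0.4 q [ 0.01  0.27  2.37  3.62  0.34 -1.88]
tool axes in jig (cols)
 [[ 0.686  0.003  0.728]
 [-0.    -1.     0.005]
 [ 0.728 -0.004 -0.686]]
```

>>> step_arm:
  increments:
    - [0,0,0,-0.069,0,-0.073,0.4]
    - [0,0,0,-0.087,0,0.082,0.4]
    - [0,0,0,0.023,0,0.025,0.4]
    - [0,0,0,0.023,0,0.024,0.4]
    - [0,0,0,0.012,0,0.012,0.4]
    - [0,0,0,0.01,0,0.012,0.4]

```text
t: 19.1
position: [484.3, -1.2, 27.2]
orientation: [2.798, -0.293, 1.21]
wrist_force: [-18.9, 4.1, 23.3]
grip_width: 0.4
finger_force: 15.1
```

```bash
python3 -c "
from h import *
tool()
im,d=snapshot('wrist'); cv2.imwrite('pics/w4.png',cv2.resize(im[100:330,120:480,::-1],(800,511)))
"
```

```text
t 19.1 jig [-61.4 -13.2  27.2] F jig [-19.3   0.1  23.3] grip 0.4 q [ 0.01  0.29  2.37  3.6   0.36 -1.85]
tool axes in jig (cols)
 [[ 0.685  0.004  0.728]
 [-0.    -1.     0.005]
 [ 0.728 -0.004 -0.685]]
```

View pics/w4.png

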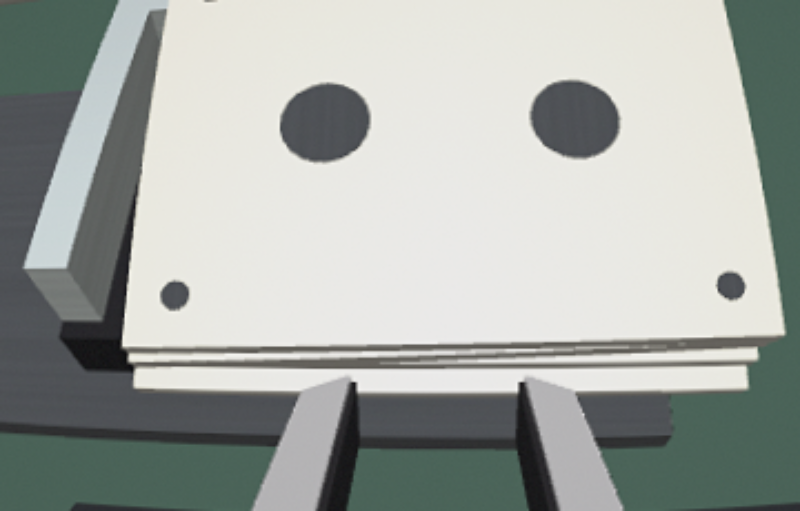

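```bash
cat >> h.py <<'E'
def projf(P,X):
    c=rot(P['orientation']).inv().apply(np.asarray(X,float)-np.array(P['xyz'])); c=np.atleast_2d(c)
    x,y,z=c[:,0],-c[:,1],-c[:,2]; r=np.hypot(x,y); th=np.arctan2(r,z)
    return np.c_[P['cx']+P['fx']*th*x/r,P['cy']+P['fy']*th*y/r]
def J(a): return JR.apply(np.asarray(a,float))+O
E
python3 - <<'E'
from h import *
P=camera_params('wrist'); im,d=snapshot('wrist'); print(np.round(P['xyz']), np.round(JR.inv().apply(np.array(P['xyz'])-O)),P['fx'])
s=4; x0,y0,w,h=170,220,200,110
c=cv2.resize(im[y0:y0+h,x0:x0+w,::-1],(w*s,h*s),interpolation=cv2.INTER_CUBIC)
for z in (30,36,42,48,54):
    a=projf(P,J(np.array([[-55,y,z] for y in np.linspace(-87,63,40)])))
    pts=np.round((a-[x0,y0]+.5)*s).astype(int)
    cv2.polylines(c,[pts.reshape(-1,1,2)],False,(0,0,255) if z in(30,54) else (255,0,0),1)
cv2.imwrite('pics/w5.png',c)
E
```

```text
[409.  15. 208.] [-138.  -13.  208.] 371.64829954431775
```

View pics/w5.png

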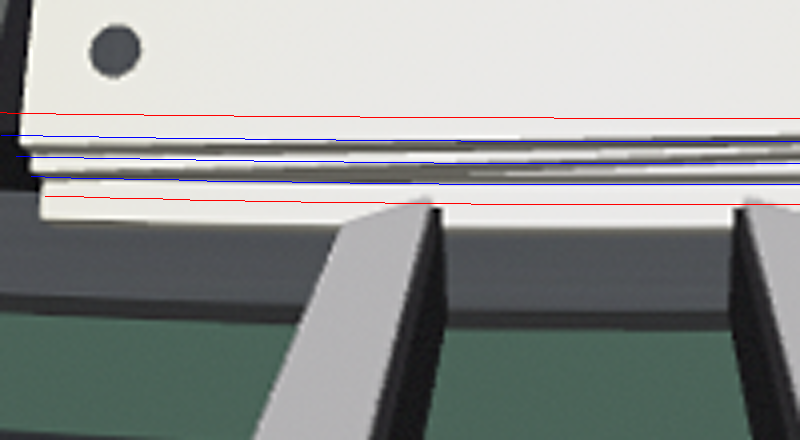

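```bash
cat >> h.py <<'E'
def wristcloud():
    P=camera_params('wrist'); im,d=snapshot('wrist'); v,u=np.mgrid[0:480,0:640].astype(float)
    a=(u-P['cx'])/P['fx']; b=(v-P['cy'])/P['fy']; th=np.hypot(a,b)+1e-9; k=np.tan(th)/th
    X=rot(P['orientation']).apply(np.stack([a*k*d,-b*k*d,-d],-1).reshape(-1,3)).reshape(480,640,3)+np.array(P['xyz'])
    return im,d,JR.inv().apply((X-O).reshape(-1,3)).reshape(480,640,3)
E
python3 - <<'E'
from h import *
im,d,X=wristcloud()
for c in (190,290,345,400):
    print('col',c)
    print(' '.join(f"{r}:({X[r,c,0]:.0f},{X[r,c,1]:.0f},{X[r,c,2]:.0f})i{im[r,c].mean():.0f}" for r in range(248,280)))
E
```

```text
col 190
248:(-53,51,51)i230 249:(-54,51,52)i230 250:(-55,51,52)i230 251:(-55,50,52)i230 252:(-56,50,52)i230 253:(-56,51,51)i232 254:(-57,50,51)i237 255:(-58,50,52)i171 256:(-57,51,49)i107 257:(-56,52,47)i90 258:(-56,52,45)i166 259:(-57,52,46)i225 260:(-57,52,45)i234 261:(-58,52,45)i227 262:(-58,52,45)i161 263:(-57,53,42)i90 264:(-57,54,40)i91 265:(-54,56,34)i208 266:(-54,57,33)i231 267:(-55,57,32)i231 268:(-56,56,34)i230 269:(-56,57,32)i230 270:(-57,56,33)i230 271:(-57,56,33)i230 272:(-58,56,32)i230 273:(-58,57,31)i233 274:(-59,56,32)i226 275:(-59,56,31)i87 276:(-59,57,29)i96 277:(-51,65,9)i85 278:(-51,65,8)i81 279:(-52,65,9)i81
col 290
248:(-53,1,52)i233 249:(-54,0,53)i232 250:(-54,0,52)i233 251:(-54,1,50)i233 252:(-55,1,51)i233 253:(-56,0,52)i233 254:(-56,0,51)i208 255:(-56,1,50)i90 256:(-56,1,48)i92 257:(-55,1,45)i131 258:(-55,1,45)i225 259:(-56,1,46)i219 260:(-56,1,45)i148 261:(-56,1,42)i94 262:(-55,1,40)i99 263:(-55,1,39)i98 264:(-54,2,36)i97 265:(-54,2,34)i88 266:(-54,2,33)i226 267:(-55,2,34)i236 268:(-55,2,33)i233 269:(-56,2,33)i233 270:(-56,2,33)i233 271:(-57,2,33)i233 272:(-
[... 787 characters left out ...]
27,28)i94 279:(-50,-29,8)i89
col 400
248:(-54,-52,53)i232 249:(-55,-52,54)i231 250:(-55,-52,53)i232 251:(-54,-53,51)i238 252:(-55,-53,50)i178 253:(-54,-53,48)i92 254:(-55,-53,49)i96 255:(-54,-54,46)i110 256:(-54,-54,44)i132 257:(-54,-54,43)i94 258:(-53,-55,40)i87 259:(-53,-55,39)i237 260:(-54,-55,40)i235 261:(-54,-55,39)i237 262:(-55,-55,39)i196 263:(-55,-55,40)i113 264:(-54,-56,36)i108 265:(-54,-56,34)i175 266:(-54,-56,33)i238 267:(-55,-56,34)i232 268:(-55,-56,33)i232 269:(-56,-56,33)i232 270:(-56,-56,33)i232 271:(-57,-56,33)i232 272:(-57,-56,32)i231 273:(-58,-56,33)i232 274:(-58,-56,32)i235 275:(-59,-56,32)i225 276:(-59,-56,31)i126 277:(-58,-57,29)i95 278:(-51,-61,10)i88 279:(-51,-62,8)i82
```

Run:
```python
from h import *
im,d,X=wristcloud()
cv2.imwrite('pics/w6.png',cv2.resize(im[110:240,180:450,::-1],(800,385),interpolation=cv2.INTER_CUBIC))
for c in (250,300,350,390):
    print('col',c,' '.join(f"{r}:({X[r,c,0]:.0f},{X[r,c,1]:.0f},{X[r,c,2]:.0f})i{im[r,c].mean():.0f}" for r in range(150,185) if abs(X[r,c,0]-57)<15))
r=215; print('row side',' '.join(f"{c}:({X[r,c,0]:.0f},{X[r,c,1]:.0f},{X[r,c,2]:.0f})i{im[r,c].mean():.0f}" for c in range(160,215) if 58<X[r,c,1]<95))
```

```text
col 250 
col 300 
col 350 
col 390 
row side 160:(-30,75,47)i97 161:(-29,75,45)i93 162:(-28,76,43)i93 163:(-28,75,43)i93 164:(-26,76,40)i96 165:(-25,76,39)i96 166:(-25,76,38)i96 167:(-24,76,37)i95 168:(-23,76,36)i99 169:(-22,76,34)i96 170:(-22,75,34)i97 171:(-20,76,32)i97 172:(-20,76,30)i101 173:(-19,75,30)i64 174:(-19,75,30)i40 175:(-19,74,30)i39 176:(-19,74,29)i40 177:(-19,73,29)i38 178:(-18,73,29)i25 179:(-37,59,56)i197 180:(-36,59,55)i233
```

View pics/w6.png

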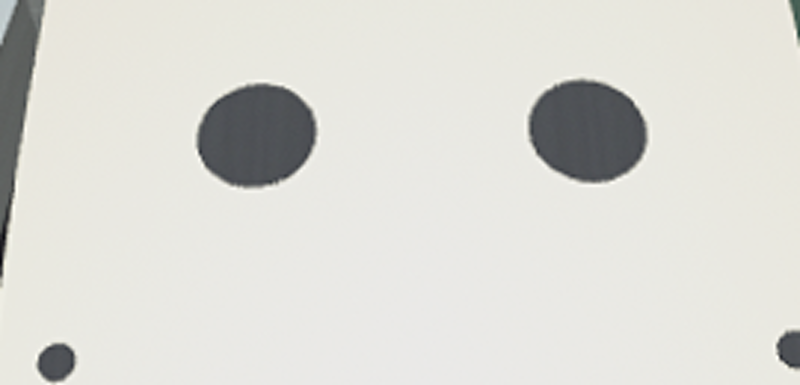

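```bash
cat >> h.py <<'E'
def rail(X,im):
    for c in (250,300,350,390):
        L=[(r,X[r,c],im[r,c].mean()) for r in range(60,170) if 44<X[r,c,0]<72 and X[r,c,2]>20]
        # only transitions
        o=[];
        for (r,x,i),(r2,x2,i2) in zip(L[:-1],L[1:]):
            if abs(i-i2)>6: o.append(f"{r}:({x[0]:.1f},{x[1]:.0f},{x[2]:.0f})i{i:.0f}->({x2[0]:.1f},{x2[2]:.0f})i{i2:.0f}")
        print('rail col',c,o)
def front(X,im):
    for c in (190,240,290,345,400,430):
        o=[]
        for r in range(240,285):
            i,i2=im[r,c].mean(),im[r+1,c].mean()
            if i>180 and i2<=180: o.append(tuple(np.round(X[r-1,c],1).tolist()))
        print('front edges col',c,o)
E
python3 - <<'E'
from h import *
im,d,X=wristcloud(); rail(X,im); front(X,im)
E
```

```text
rail col 250 []
rail col 300 []
rail col 350 []
rail col 390 []
front edges col 190 [(-55.9, 50.8, 50.7), (-57.1, 52.3, 45.2), (-58.5, 56.2, 32.2)]
front edges col 240 [(-56.3, 24.6, 52.1), (-55.7, 26.1, 44.6), (-58.7, 28.0, 33.0)]
front edges col 290 [(-55.4, 0.4, 51.8), (-55.4, 0.9, 45.5), (-138.1, -13.3, 207.9)]
front edges col 345 [(-55.3, -25.7, 51.8), (-55.1, -26.0, 47.2), (-54.5, -26.5, 40.6), (-58.7, -26.8, 32.8)]
front edges col 400 [(-54.4, -52.5, 52.0), (-54.1, -55.0, 39.4), (-58.0, -56.1, 32.0)]
front edges col 430 [(-54.1, -67.8, 52.3), (-54.2, -71.0, 40.4), (-57.7, -72.8, 31.9)]
```

Run:
```python
from h import *
im,d,X=wristcloud(); tool()
for r in range(266,300,3):
    print(r,' '.join(f"({X[r,c,0]:.0f},{X[r,c,1]:.0f},{X[r,c,2]:.0f})i{im[r,c].mean():.0f}" for c in (262,268,274,277,280,285,290)))
```

```text
t 19.4 jig [-61.2 -13.2  27.5] F jig [-18.1   0.4  23.5] grip 0.4 q [ 0.01  0.29  2.37  3.6   0.36 -1.85]
tool axes in jig (cols)
 [[ 0.685  0.004  0.729]
 [-0.    -1.     0.005]
 [ 0.729 -0.004 -0.685]]
266 (-54,17,33)i237 (-55,13,35)i235 (-54,10,34)i232 (-54,9,33)i230 (-54,7,34)i229 (-54,4,33)i228 (-54,2,33)i226
269 (-56,16,33)i232 (-56,13,33)i233 (-55,10,32)i220 (-56,9,33)i208 (-55,7,33)i233 (-55,4,33)i232 (-56,2,34)i232
272 (-57,16,33)i230 (-59,13,37)i176 (-59,9,37)i180 (-57,8,33)i105 (-57,7,33)i136 (-58,4,34)i233 (-57,2,32)i233
275 (-62,15,40)i179 (-62,12,39)i181 (-62,9,40)i183 (-60,8,36)i60 (-60,7,35)i142 (-58,4,32)i238 (-58,2,32)i238
278 (-65,14,43)i181 (-65,12,42)i180 (-65,9,42)i187 (-63,8,38)i37 (-62,6,35)i39 (-59,5,29)i95 (-58,2,28)i93
281 (-68,14,45)i180 (-67,11,44)i181 (-68,8,45)i124 (-66,7,42)i40 (-62,7,33)i37 (-52,6,10)i81 (-52,3,9)i82
284 (-70,13,48)i180 (-71,10,49)i181 (-69,8,44)i87 (-68,7,42)i40 (-63,7,31)i31 (-54,6,10)i81 (-54,3,10)i81
287 (-73,13,50)i180 (-73,10,50)i179 (-72,8,47)i47 (-72,6,48)i29 (-66,7,33)i30 (-56,6,10)i84 (-55,3,8)i84
290 (-75,12,53)i181 (-75,10,52)i180 (-74,7,48)i40 (-73,6,46)i20 (-66,7,30)i28 (-58,6,9)i82 (-57,3,9)i82
293 (-78,12,55)i180 (-77,9,54)i180 (-76,7,52)i42 (-74,6,46)i25 (-68,7,30)i27 (-60,6,9)i84 (-60,3,11)i83
296 (-80,12,57)i181 (-80,9,57)i181 (-78,7,52)i35 (-75,7,43)i26 (-70,7,30)i28 (-62,6,10)i81 (-61,3,8)i81
299 (-82,11,59)i179 (-82,9,58)i181 (-79,7,52)i33 (-76,6,43)i20 (-70,7,28)i23 (-62,6,6)i50 (-62,3,6)i50
```

>>> step_arm:
  increments:
    - [0,0,0,-0.055,0,-0.058,0.75]
    - [0,0,0,-0.055,-0.1,-0.058,0.75]
    - [0,0,0,-0.03,-0.16,0.03,0.75]
    - [0,0,0,-0.028,-0.16,0.025,0.75]
    - [0,0,0,0,0,0,0.75]
    - [0,0,0,0.021,0,0.022,0.75]
    - [0,0,0,0.021,0,0.022,0.75]
    - [0,0,0,0.021,0,0.022,0.75]
    - [0,0,0,0.021,0,0.022,0.75]
    - [0,0,0,0.013,0,0.014,0.75]
    - [0,0,0,0.007,0,0.007,0.75]

```text
t: 20.5
position: [488.0, 19.3, 22.6]
orientation: [2.8, -0.294, 1.206]
wrist_force: [-2.4, 0.8, -0.6]
grip_width: 0.75
finger_force: 1.0
```

Run:
```python
from h import *
tool()
im,d,X=wristcloud(); front(X,im)
```

```text
t 20.5 jig [-62.    7.6  22.6] F jig [-2.5  0.2 -0.6] grip 0.75 q [ 0.08  0.31  2.35  3.72  0.37 -1.92]
tool axes in jig (cols)
 [[ 0.687  0.003  0.727]
 [-0.001 -1.     0.005]
 [ 0.727 -0.004 -0.687]]
front edges col 190 []
front edges col 240 [(-56.5, 44.3, 53.1), (-57.0, 45.4, 47.0), (-57.5, 47.5, 35.9), (-59.0, 48.3, 30.6), (-60.8, 47.8, 32.2), (-67.5, 45.7, 39.9)]
front edges col 290 [(-56.0, 20.8, 53.4), (-56.2, 21.2, 46.9), (-57.0, 22.0, 35.4)]
front edges col 345 [(-55.5, -4.5, 53.6), (-55.7, -4.9, 48.2), (-55.1, -5.2, 42.9), (-57.0, -5.6, 35.6)]
front edges col 400 [(-54.8, -30.5, 53.3), (-54.4, -31.7, 47.6), (-54.2, -33.0, 40.9), (-56.9, -33.9, 35.0), (-63.2, -33.4, 34.2), (-69.8, -31.3, 42.0)]
front edges col 430 [(-54.4, -45.4, 53.5), (-54.6, -48.6, 41.4), (-56.7, -50.3, 34.2)]
```

>>> step_arm:
  increments:
    - [0,0,0,0.014,0,0.015,0.75]
    - [0,0,0,0.014,0,0.015,0.75]

```text
t: 20.75
position: [489.7, 19.1, 22.3]
orientation: [2.801, -0.294, 1.205]
wrist_force: [-5.8, 1.2, -1.9]
grip_width: 0.75
finger_force: 3.0
```

>>> step_arm:
  increments:
    - [0,0,0,0.01,0,0.01,0.75]

```text
t: 20.85
position: [490.1, 19.0, 22.0]
orientation: [2.801, -0.294, 1.204]
wrist_force: [-9.0, 2.0, -1.9]
grip_width: 0.748
finger_force: 3.6
```

>>> step_arm:
  increments:
    - [0,0,0,0.01,0,0.01,0.75]

```text
t: 20.95
position: [490.4, 18.9, 21.7]
orientation: [2.802, -0.294, 1.203]
wrist_force: [-9.2, 2.9, -1.6]
grip_width: 0.749
finger_force: 4.3
```

Run:
```python
from h import *
tool()
im,d,X=wristcloud(); front(X,im)
```

```text
t 20.95 jig [-59.6   7.6  21.7] F jig [-9.6  0.9 -1.6] grip 0.75 q [ 0.07  0.32  2.35  3.72  0.37 -1.92]
tool axes in jig (cols)
 [[ 0.689  0.004  0.725]
 [-0.    -1.     0.005]
 [ 0.725 -0.004 -0.689]]
front edges col 190 []
front edges col 240 [(-56.7, 43.7, 54.4), (-56.9, 45.2, 46.5), (-55.7, 47.4, 35.2), (-57.5, 47.9, 31.8), (-59.6, 47.5, 32.7), (-64.7, 46.0, 38.1)]
front edges col 290 [(-55.5, 20.8, 52.4), (-56.1, 21.1, 47.5), (-56.4, 21.9, 36.1)]
front edges col 345 [(-55.0, -4.4, 52.7), (-55.8, -4.7, 48.1), (-56.0, -5.5, 35.4)]
front edges col 400 [(-54.6, -30.2, 52.7), (-54.6, -31.2, 47.7), (-53.8, -32.6, 40.8), (-55.6, -33.7, 34.3), (-58.2, -34.0, 31.4), (-60.6, -33.3, 34.1), (-64.3, -32.2, 37.7)]
front edges col 430 [(-54.6, -44.6, 53.7), (-54.3, -48.0, 41.6), (-56.4, -49.3, 35.6)]
```

>>> step_arm:
  increments:
    - [0,0,0,0.014,0,0.015,0.75]

```text
t: 21.1
position: [490.9, 18.7, 21.3]
orientation: [2.803, -0.294, 1.201]
wrist_force: [-13.0, 2.9, -3.9]
grip_width: 0.75
finger_force: 5.6
```

>>> step_arm:
  increments:
    - [0,0,0,0.014,0,0.015,0.75]

```text
t: 21.2
position: [491.4, 18.6, 20.9]
orientation: [2.804, -0.294, 1.199]
wrist_force: [-14.7, 2.6, -3.9]
grip_width: 0.748
finger_force: 6.4
```

Run:
```python
from h import *
tool()
im,d,X=wristcloud(); front(X,im)
```

```text
t 21.2 jig [-58.6   7.6  20.9] F jig [-14.9  -0.6  -3.9] grip 0.75 q [ 0.07  0.32  2.34  3.72  0.37 -1.92]
tool axes in jig (cols)
 [[ 0.691  0.004  0.723]
 [-0.    -1.     0.005]
 [ 0.723 -0.004 -0.691]]
front edges col 190 []
front edges col 240 [(-57.1, 43.3, 54.4), (-57.2, 44.6, 47.5), (-55.6, 47.1, 35.1), (-56.9, 47.8, 30.7), (-63.6, 45.9, 37.1)]
front edges col 290 [(-55.6, 20.6, 52.9), (-56.5, 20.9, 47.6), (-56.0, 21.8, 35.6)]
front edges col 345 [(-55.6, -4.3, 54.0), (-54.9, -4.8, 46.7), (-56.5, -5.4, 35.6)]
front edges col 400 [(-54.8, -29.8, 53.4), (-54.7, -30.8, 48.2), (-54.1, -32.4, 40.6), (-56.0, -33.2, 35.5), (-57.5, -33.9, 31.3)]
front edges col 430 [(-54.3, -44.5, 53.3), (-53.8, -47.9, 40.8), (-56.3, -49.0, 35.5)]
```

>>> step_arm:
  increments:
    - [0,0,0,-0.08,0,-0.085,0.75]
    - [0,0,0,0.045,0,-0.042,0.75]
    - [0,0,0,0,0,0,0.75]

```text
t: 21.55
position: [488.3, 19.5, 26.5]
orientation: [2.799, -0.294, 1.209]
wrist_force: [-2.9, -0.2, -0.5]
grip_width: 0.753
finger_force: 1.3
```

Run:
```python
from h import *
tool()
im,d,X=wristcloud(); front(X,im)
```

```text
t 21.55 jig [-61.8   7.8  26.5] F jig [-2.8 -0.8 -0.5] grip 0.75 q [ 0.08  0.3   2.35  3.74  0.37 -1.94]
tool axes in jig (cols)
 [[ 0.686  0.003  0.728]
 [-0.001 -1.     0.005]
 [ 0.728 -0.004 -0.686]]
front edges col 190 []
front edges col 240 [(-55.8, 45.5, 52.3), (-57.1, 46.3, 47.2), (-55.5, 48.8, 35.1), (-59.5, 48.2, 36.1), (-61.1, 47.8, 37.2), (-67.1, 46.1, 43.2)]
front edges col 290 [(-55.4, 21.3, 52.8), (-56.4, 21.7, 47.5), (-56.1, 22.5, 35.7)]
front edges col 345 [(-56.1, -4.5, 54.2), (-55.3, -4.9, 47.5), (-56.1, -5.7, 35.9)]
front edges col 400 [(-54.7, -31.1, 53.4), (-54.5, -33.4, 41.4), (-56.0, -34.5, 35.1), (-60.7, -33.7, 36.7), (-63.5, -33.0, 39.2), (-67.6, -31.7, 43.6)]
front edges col 430 [(-54.5, -46.4, 52.9), (-53.9, -49.7, 41.0), (-56.3, -50.9, 35.4)]
```

>>> step_arm:
  increments:
    - [0,0,0,0.014,0,0.015,0.75]

```text
t: 21.7
position: [488.9, 19.3, 26.0]
orientation: [2.8, -0.294, 1.208]
wrist_force: [-11.5, 1.1, 5.7]
grip_width: 0.749
finger_force: 6.3
```

>>> step_arm:
  increments:
    - [0,0,0,0.014,0,0.015,0.75]

```text
t: 21.8
position: [489.3, 19.2, 25.5]
orientation: [2.801, -0.294, 1.206]
wrist_force: [-19.8, 4.9, 10.9]
grip_width: 0.754
finger_force: 10.1
```

Run:
```python
from h import *
tool()
im,d,X=wristcloud(); front(X,im)
```

```text
t 21.8 jig [-60.8   7.7  25.5] F jig [-20.3   0.6  10.9] grip 0.75 q [ 0.07  0.3   2.35  3.74  0.36 -1.94]
tool axes in jig (cols)
 [[ 0.688  0.004  0.726]
 [-0.    -1.     0.005]
 [ 0.726 -0.004 -0.688]]
front edges col 190 []
front edges col 240 [(-56.4, 44.9, 53.1), (-56.7, 46.1, 46.4), (-55.4, 48.5, 34.6), (-66.3, 45.8, 42.8)]
front edges col 290 [(-56.0, 21.0, 53.8), (-56.3, 21.5, 47.2), (-56.0, 22.3, 35.3)]
front edges col 345 [(-54.7, -4.7, 52.5), (-55.4, -5.0, 47.6), (-56.2, -5.7, 35.8)]
front edges col 400 [(-54.6, -30.9, 53.2), (-54.6, -31.9, 48.1), (-55.0, -33.0, 42.4), (-56.3, -34.2, 35.6), (-62.8, -32.9, 38.8), (-64.8, -32.3, 40.9)]
front edges col 430 [(-54.0, -46.1, 53.0), (-53.9, -49.4, 41.0), (-137.0, 7.6, 206.2)]
```

>>> step_arm:
  increments:
    - [0,0,0,-0.06,0,-0.064,0.75]
    - [0,0,0,0.087,0,-0.082,0.75]
    - [0,0,0,0.03,0,0.032,0.75]
    - [0,0,0,0.02,0,0.022,0.75]
    - [0,0,0,0.01,0,0.01,0.75]

```text
t: 22.35
position: [490.3, 18.9, 31.9]
orientation: [2.799, -0.294, 1.208]
wrist_force: [-1.5, 0.6, 1.7]
grip_width: 0.747
finger_force: 1.2
```

>>> step_arm:
  increments:
    - [0,0,0,0.01,0,0.01,0.75]

```text
t: 22.45
position: [490.6, 18.8, 31.7]
orientation: [2.8, -0.294, 1.207]
wrist_force: [-6.3, 1.6, 3.7]
grip_width: 0.752
finger_force: 3.5
```

Run:
```python
from h import *
tool()
im,d,X=wristcloud(); front(X,im)
```

```text
t 22.45 jig [-59.4   7.7  31.7] F jig [-6.5  0.2  3.7] grip 0.75 q [ 0.07  0.28  2.35  3.77  0.35 -1.97]
tool axes in jig (cols)
 [[ 0.687  0.003  0.727]
 [-0.001 -1.     0.005]
 [ 0.727 -0.004 -0.687]]
front edges col 190 []
front edges col 240 [(-56.3, 45.8, 53.4), (-56.9, 47.0, 46.8), (-64.5, 46.0, 48.0)]
front edges col 290 [(-56.4, 21.3, 54.0), (-56.9, 21.7, 48.4), (-56.7, 22.5, 36.1)]
front edges col 345 [(-55.6, -4.9, 53.8), (-55.4, -5.3, 47.8), (-56.3, -6.1, 35.5)]
front edges col 400 [(-54.1, -32.2, 52.6), (-54.3, -33.1, 47.6), (-54.6, -34.2, 42.3), (-54.2, -35.6, 35.3), (-62.9, -32.4, 47.1), (-65.9, -31.7, 49.1), (-67.8, -31.1, 51.2)]
front edges col 430 [(-54.7, -47.3, 53.5), (-54.6, -48.6, 48.9), (-55.1, -50.1, 43.0), (-56.5, -51.9, 35.9)]
```

>>> step_arm:
  increments:
    - [0,0,0,0.014,0,0.015,0.75]

```text
t: 22.6
position: [491.0, 18.7, 31.4]
orientation: [2.8, -0.294, 1.206]
wrist_force: [-14.6, 4.2, 9.3]
grip_width: 0.749
finger_force: 8.8
```

>>> step_arm:
  increments:
    - [0,0,0,0.014,0,0.015,0.75]

```text
t: 22.7
position: [491.4, 18.7, 31.1]
orientation: [2.801, -0.294, 1.204]
wrist_force: [-26.3, 7.2, 18.1]
grip_width: 0.75
finger_force: 16.1
```

>>> step_arm:
  increments:
    - [0,0,0,-0.06,0,-0.064,0.75]
    - [0,0,0,0.087,0,-0.082,0.75]
    - [0,0,0,0.03,0,0.032,0.75]
    - [0,0,0,0.02,0,0.022,0.75]
    - [0,0,0,0.01,0,0.01,0.75]

```text
t: 23.2
position: [492.7, 18.3, 37.6]
orientation: [2.8, -0.294, 1.207]
wrist_force: [-2.5, 1.2, 0.8]
grip_width: 0.749
finger_force: 1.4
```

Run:
```python
from h import *
tool()
im,d,X=wristcloud(); front(X,im)
```

```text
t 23.2 jig [-57.2   7.6  37.6] F jig [-2.7  0.7  0.8] grip 0.75 q [ 0.07  0.27  2.34  3.8   0.33 -2.01]
tool axes in jig (cols)
 [[ 0.687  0.003  0.727]
 [-0.001 -1.     0.005]
 [ 0.727 -0.004 -0.687]]
front edges col 190 []
front edges col 240 [(-51.8, 47.1, 53.6), (-52.2, 48.2, 47.6), (-55.2, 48.1, 46.6), (-62.4, 45.9, 54.3)]
front edges col 290 [(-52.1, 21.8, 53.8), (-52.3, 22.2, 47.2), (-53.1, 22.6, 41.5), (-56.3, 22.9, 35.8)]
front edges col 345 [(-52.3, -5.3, 54.3), (-53.0, -5.7, 48.9), (-53.6, -6.1, 41.6), (-55.9, -6.5, 35.0)]
front edges col 400 [(-52.4, -33.3, 53.0), (-53.0, -33.8, 49.7), (-52.1, -35.6, 41.5), (-58.3, -33.2, 50.2), (-62.0, -32.2, 53.7), (-64.5, -31.5, 55.7)]
front edges col 430 [(-53.0, -48.9, 53.8), (-52.6, -52.5, 40.8), (-56.4, -53.3, 35.9)]
```

>>> step_arm:
  increments:
    - [0,0,0,0.018,0,0.01,0.75]
    - [0,0,0,0.018,0,0.01,0.75]

```text
t: 23.45
position: [494.4, 18.0, 38.2]
orientation: [2.8, -0.294, 1.207]
wrist_force: [-1.7, 0.6, -0.0]
grip_width: 0.749
finger_force: 1.1
```

>>> step_arm:
  increments:
    - [0,0,0,0.018,0,0.01,0.75]

```text
t: 23.55
position: [495.5, 17.8, 38.6]
orientation: [2.8, -0.294, 1.207]
wrist_force: [-1.8, 0.1, -0.7]
grip_width: 0.748
finger_force: 1.1
```

Run:
```python
from h import *
tool()
im,d,X=wristcloud(); front(X,im)
f=snapshot('top'); P=camera_params('top'); X=cloud('top',*f); im=f[0]
X=JR.inv().apply((X-O).reshape(-1,3)).reshape(480,640,3)
# back rail inner edge vs plate4 back edge along columns of image near y=-30..-60
for c in (325,332,340,347):
    print(c,' '.join(f"{r}({X[r,c,0]:.0f},{X[r,c,2]:.0f}){im[r,c].mean():.0f}" for r in range(155,185) if 42<X[r,c,0]<75))
```

```text
t 23.55 jig [-54.4   7.6  38.6] F jig [-1.8 -0.3 -0.7] grip 0.75 q [ 0.07  0.27  2.34  3.81  0.32 -2.01]
tool axes in jig (cols)
 [[ 0.687  0.003  0.727]
 [-0.001 -1.     0.005]
 [ 0.727 -0.004 -0.687]]
front edges col 190 []
front edges col 240 [(-49.0, 47.1, 54.7), (-49.3, 48.3, 48.3), (-51.8, 48.1, 47.6), (-54.7, 47.4, 50.2), (-59.1, 46.2, 54.0)]
front edges col 290 [(-49.0, 21.8, 54.2), (-49.1, 22.3, 47.5), (-51.5, 22.6, 41.3)]
front edges col 345 [(-49.9, -5.3, 55.0), (-49.4, -5.8, 48.1), (-51.4, -6.2, 41.4)]
front edges col 400 [(-49.9, -33.3, 53.5), (-48.7, -35.9, 41.2), (-56.2, -33.1, 51.6), (-58.7, -32.2, 54.7), (-62.9, -31.1, 58.3)]
front edges col 430 [(-49.9, -49.0, 54.2), (-51.5, -52.3, 41.6)]
325 165(64,55)228 166(56,75)250 167(54,75)251 168(52,75)251 169(50,74)251 170(48,75)251 171(47,70)251 172(45,70)250 173(42,72)251
332 166(64,59)199 167(58,73)244 168(55,74)251 169(53,73)251 170(51,75)250 171(48,77)250 172(47,75)250 173(45,73)250 174(43,73)251
340 168(64,53)224 169(57,72)250 170(55,73)251 171(52,75)250 172(50,76)250 173(48,76)250 174(47,69)250 175(45,69)250 176(43,71)250
347 169(64,57)199 170(57,74)242 171(55,76)251 172(53,75)250 173(51,75)250 174(48,76)250 175(47,74)250 176(45,75)250 177(43,72)250
```

>>> step_arm:
  increments:
    - [0,0,0,-0.13,0,-0.14,0.6]
    - [0,0,0,-0.13,0,-0.14,0.4]
    - [0,0,0,-0.13,0,-0.14,0.2]
    - [0,0,0,-0.1,0.2,-0.16,0]
    - [0,0,0,0,0.32,0,0]
    - [0,0,0,0.1,0.32,-0.09,0]
    - [0,0,0,0.1,0.32,-0.09,0]
    - [0,0,0,0.05,0.32,-0.05,0]
    - [0,0,0,0,0.32,0,0]
    - [0,0,0,0,0.32,0,0]
    - [0,0,0,0,0.32,0,0]
    - [0,0,0,0,0.32,0,0]
    - [0,0,0,0,0.32,0,0]
    - [0,0,0,0,0.32,0,0]
    - [0,0,0,0,0.32,0,0]
    - [0,0,0,0,0.2,0,0]

```text
t: 25.25
position: [417.7, -166.5, 57.3]
orientation: [2.8, -0.294, 1.208]
wrist_force: [-0.2, -0.4, -0.6]
grip_width: 0.005
finger_force: 0.0
```

Run:
```python
from h import *
tool()
for c in ('top','scene'):
    f=snapshot(c); X=cloud(c,*f); im=f[0]
    X=JR.inv().apply((X-O).reshape(-1,3)).reshape(480,640,3)
    m=(np.abs(X[...,0])<75)&(np.abs(X[...,1]+8)<75)&(X[...,2]>45)&(X[...,2]<100)&(im.min(-1)>200)
    for y in (-70,-40,-10,20,50):
        k=m&(np.abs(X[...,1]-y)<6); print(c,'y',y,[(x,round(float(np.median(X[k&(np.abs(X[...,0]-x)<4)][:,2])),1)) if (k&(np.abs(X[...,0]-x)<4)).any() else None for x in (-30,0,30,45,52,60,68)])
    cv2.imwrite('pics/%s7.png'%c,f[0][:,:,::-1])
```

```text
t 25.25 jig [ -91.8 -188.8   57.3] F jig [-0.1 -0.4 -0.6] grip 0.0 q [-0.66  0.12  2.46  2.1   0.38 -0.87]
tool axes in jig (cols)
 [[ 0.686  0.003  0.727]
 [-0.001 -1.     0.005]
 [ 0.727 -0.004 -0.686]]
top y -70 [None, (0, 64.6), (30, 70.3), (45, 73.0), (52, 74.1), (60, 65.8), None]
top y -40 [None, (0, 63.6), (30, 70.4), (45, 73.7), (52, 74.2), (60, 73.8), None]
top y -10 [None, (0, 63.8), (30, 70.0), (45, 73.3), (52, 73.9), (60, 73.7), None]
top y 20 [None, (0, 63.8), (30, 69.9), (45, 73.0), (52, 73.6), (60, 75.2), (68, 55.7)]
top y 50 [None, (0, 64.0), (30, 69.0), (45, 72.0), (52, 74.9), (60, 74.6), (68, 55.1)]
scene y -70 [(-30, 58.2), (0, 63.7), (30, 70.4), (45, 73.2), (52, 73.8), (60, 75.2), (68, 56.0)]
scene y -40 [(-30, 58.1), (0, 64.3), (30, 69.1), (45, 73.2), (52, 73.7), (60, 58.7), (68, 56.6)]
scene y -10 [(-30, 58.0), (0, 64.3), (30, 69.4), (45, 72.9), (52, 73.2), (60, 60.7), (68, 53.9)]
scene y 20 [(-30, 59.1), (0, 66.5), (30, 69.8), (45, 73.1), (52, 74.3), (60, 58.6), (68, 54.7)]
scene y 50 [(-30, 58.0), (0, 63.9), (30, 69.9), (45, 72.5), (52, 74.9), (60, 65.9), (68, 55.9)]
```

>>> step_arm:
  increments:
    - [0,-0.6,0,0,0,0,0]
    - [0,-0.5,0,0,0,0,0]
    - [0,-0.4,0,0,0,0,0]
    - [0,-0.3,0,0,0,0,0]
    - [0,-0.3,0,0,0,0,0]
    - [0,-0.3,0,0,0,0,0]
    - [0,-0.3,0,0,0,0,0]
    - [0,-0.3,0,0,0,0,0]
    - [0,-0.4,0,0,0,0,0]
    - [0,-0.5,0,0,0,0,0]
    - [0,-0.7,0,0,0,0,0]
    - [0,-0.8,0,0,0,0,0]
    - [0,-0.8,0,0,0,0,0]
    - [0,-0.9,0,0,0,0,0]
    - [0,-1,0,0,0,0,0]
    - [0,-1,0,0,0,0,0]
    - [0,-1,0,0,0,0,0]
    - [0,-0.08,0,0,0,-0.3,0]
    - [0,0,0,0,0,-0.3,0]
    - [0,0,0,0,0,-0.1,0]

```text
t: 27.35
position: [418.6, -165.1, 93.0]
orientation: [-3.12, 0.322, -0.003]
wrist_force: [0.7, 0.6, -0.6]
grip_width: 0.01
finger_force: 0.0
```

Run:
```python
from h import *
tool(); units(88,-10,92)
```

```text
t 27.35 jig [ -91.2 -187.3   93. ] F jig [ 0.5  0.8 -0.6] grip 0.01 q [-0.46  0.22  1.91  0.01  1.01  1.31]
tool axes in jig (cols)
 [[ 1.     0.005  0.001]
 [ 0.005 -1.     0.005]
 [ 0.001 -0.005 -1.   ]]
units to (88, -10, 92) [ 3.603 -3.527  0.044]
```

>>> step_arm:
  increments:
    - [0,0,0,0.4,0,0,0]
    - [0,0,0,0.8,0,0,0]
    - [0,0,0,0.8,0,0,0]
    - [0,0,0,0.8,-0.2,0,0]
    - [0,0,0,0.6,-0.5,0,0]
    - [0,0,0,0.2,-0.8,0,0]
    - [0,0,0,0,-0.8,0,0]
    - [0,0,0,0,-0.7,0.2,0]
    - [0,0,0,0,-0.4,0.24,0]
    - [0,0,0,0,-0.13,0.24,0]
    - [0,0,0,0,0,0,0]

```text
t: 28.45
position: [629.5, -29.6, 56.6]
orientation: [-3.12, 0.323, 0.005]
wrist_force: [-0.3, 0.1, -0.5]
grip_width: 0.004
finger_force: 0.0
```

Run:
```python
from h import *
tool(); units(76,-10,58.5)
im,d,X=wristcloud()
m=(np.abs(X[...,1]+40)<4)&(X[...,2]>25)&(im.min(-1)>120)
for x in range(30,90,4):
    k=m&(np.abs(X[...,0]-x)<2); print(x,k.sum(),np.round(np.median(X[k][:,2]),1) if k.any() else None,end=' ')
```

```text
t 28.45 jig [ 86.6 -10.6  56.6] F jig [-0.3  0.1 -0.5] grip 0.0 q [-0.11  0.63  1.41  0.    1.11  1.67]
tool axes in jig (cols)
 [[ 1.     0.005 -0.004]
 [ 0.005 -1.     0.004]
 [-0.004 -0.004 -1.   ]]
units to (76, -10, 58.5) [-0.212 -0.014 -0.038]
30 0 None 34 0 None 38 0 None 42 0 None 46 0 None 50 0 None 54 0 None 58 70 55.2 62 81 55.3 66 341 42.8 70 0 None 74 0 None 78 0 None 82 0 None 86 0 None
```

>>> step_arm:
  increments:
    - [0,0,0,-0.1,0,-0.05,0]
    - [0,0,0,-0.12,0,0,0]
    - [0,0,0,-0.06,0,0,0]
    - [0,0,0,-0.04,0,0,0]
    - [0,0,0,-0.04,0,0,0]
    - [0,0,0,-0.04,0,0,0]
    - [0,0,0,-0.04,0,0,0]

```text
t: 29.2
position: [609.1, -26.2, 61.3]
orientation: [-3.121, 0.325, -0.001]
wrist_force: [1.0, -0.6, -0.7]
grip_width: 0.005
finger_force: 0.5
```

>>> step_arm:
  increments:
    - [0,0,0,-0.03,0,0,0]
    - [0,0,0,-0.03,0,0,0]
    - [0,0,0,-0.03,0,0,0]

```text
t: 29.5
position: [604.6, -25.2, 61.2]
orientation: [-3.121, 0.325, -0.0]
wrist_force: [-0.1, 0.2, -0.2]
grip_width: 0.007
finger_force: 0.0
```

```bash
cat >> h.py <<'E'
def heights():
  for c in ('top','scene'):
    f=snapshot(c); X=cloud(c,*f); im=f[0]
    X=JR.inv().apply((X-O).reshape(-1,3)).reshape(480,640,3)
    m=(np.abs(X[...,0])<75)&(np.abs(X[...,1]+8)<90)&(X[...,2]>45)&(X[...,2]<100)&(im.min(-1)>200)
    for y in (-70,-40,30,50):
        k=m&(np.abs(X[...,1]-y)<6); print(c,'y',y,[(x,round(float(np.median(X[k&(np.abs(X[...,0]-x)<4)][:,2])),1)) if (k&(np.abs(X[...,0]-x)<4)).sum()>4 else None for x in (-30,0,30,45,52,60,68)])
E
python3 - <<'E'
from h import *
tool(); heights()
E
```

```text
t 29.5 jig [ 61.3 -11.5  61.2] F jig [-0.2  0.2 -0.2] grip 0.01 q [-0.1   0.57  1.49  0.    1.08  1.67]
tool axes in jig (cols)
 [[ 1.     0.003 -0.   ]
 [ 0.003 -1.     0.004]
 [-0.    -0.004 -1.   ]]
top y -70 [None, None, None, None, None, None, None]
top y -40 [None, None, None, None, None, None, None]
top y 30 [None, None, None, None, None, None, None]
top y 50 [None, None, None, None, None, None, None]
scene y -70 [(-30, 53.7), (0, 54.1), (30, 54.5), (45, 54.1), (52, 55.1), (60, 57.3), None]
scene y -40 [None, None, None, (45, 54.2), (52, 54.3), (60, 57.0), (68, 55.9)]
scene y 30 [None, None, None, (45, 54.9), (52, 53.0), (60, 57.7), (68, 57.8)]
scene y 50 [None, None, None, (45, 54.3), (52, 54.6), (60, 54.7), (68, 56.3)]
```

>>> step_arm:
  increments:
    - [0,0,0,0.05,0,-0.4,0]
    - [0,0,0,0,0.4,0,0]
    - [0,0,0,-0.2,0.6,0,0]
    - [0,0,0,-0.4,0.6,0,0]
    - [0,0,0,-0.3,0.4,0.1,0]
    - [0,0,0,-0.13,0.2,0.5,0]
    - [0,0,0,0,0,0.4,0]
    - [0,0,0,0,0,0.1,0]
    - [0,0,0,0,-0.1,0,0]
    - [0,0,0,0,-0.1,0,0]

```text
t: 30.6
position: [536.9, -112.4, 26.8]
orientation: [-3.121, 0.325, -0.002]
wrist_force: [0.4, -0.6, 0.2]
grip_width: 0.002
finger_force: 0.0
```

Run:
```python
from h import *
tool(); units(12,-95,26)
```

```text
t 30.6 jig [  13.4 -110.9   26.8] F jig [ 0.5 -0.5  0.2] grip 0.0 q [-0.27  0.51  1.68  0.    0.95  1.5 ]
tool axes in jig (cols)
 [[ 1.     0.004  0.001]
 [ 0.004 -1.     0.004]
 [ 0.001 -0.004 -1.   ]]
units to (12, -95, 26) [-0.026 -0.319  0.017]
```

Pushing +y in 2 mm steps.

>>> step_arm:
  increments:
    - [0,0,0,0,-0.06,0,0]
    - [0,0,0,0,-0.06,0,0]
    - [0,0,0,0,-0.06,0,0]
    - [0,0,0,0,-0.05,0,0]
    - [0,0,0,0,-0.05,0,0]

```text
t: 31.1
position: [539.3, -99.2, 26.2]
orientation: [-3.121, 0.325, -0.001]
wrist_force: [-0.8, -2.1, 2.3]
grip_width: 0.008
finger_force: 1.4
```

>>> step_arm:
  increments:
    - [0,0,0,0,-0.05,0,0]
    - [0,0,0,0,-0.04,0,0]

```text
t: 31.3
position: [540.1, -94.7, 26.0]
orientation: [-3.121, 0.325, -0.0]
wrist_force: [-0.3, -3.0, 2.4]
grip_width: 0.006
finger_force: 1.5
```

Run:
```python
from h import *
tool()
```

```text
t 31.3 jig [ 12.7 -93.   26. ] F jig [ 0.3 -3.   2.4] grip 0.01 q [-0.24  0.51  1.68  0.    0.95  1.53]
tool axes in jig (cols)
 [[ 1.     0.003 -0.   ]
 [ 0.003 -1.     0.004]
 [-0.    -0.004 -1.   ]]
```

>>> step_arm:
  increments:
    - [0,0,0,0,-0.03,0,0]
    - [0,0,0,0,-0.03,0,0]

```text
t: 31.5
position: [540.7, -91.8, 26.0]
orientation: [-3.121, 0.325, -0.0]
wrist_force: [-0.6, -3.7, 1.5]
grip_width: 0.001
finger_force: 1.4
```

>>> step_arm:
  increments:
    - [0,0,0,0,-0.02,0,0]
    - [0,0,0,0,-0.02,0,0]

```text
t: 31.7
position: [540.9, -90.2, 26.0]
orientation: [-3.122, 0.325, 0.0]
wrist_force: [-3.0, -11.5, 3.5]
grip_width: 0.002
finger_force: 5.9
```

>>> step_arm:
  increments:
    - [0,0,0,0,-0.015,0,0]

```text
t: 31.8
position: [540.9, -90.1, 26.0]
orientation: [-3.123, 0.325, 0.001]
wrist_force: [-4.7, -15.8, 3.6]
grip_width: 0.005
finger_force: 8.0
```

>>> step_arm:
  increments:
    - [0,0,0,0,-0.015,0,0]

```text
t: 31.9
position: [540.8, -90.0, 26.0]
orientation: [-3.123, 0.325, 0.001]
wrist_force: [-7.2, -20.6, 4.1]
grip_width: 0.006
finger_force: 10.8
```

Run:
```python
from h import *
tool()
```

```text
t 31.9 jig [ 12.5 -88.3  26. ] F jig [ -2.7 -21.6   4.1] grip 0.01 q [-0.23  0.51  1.68  0.    0.95  1.55]
tool axes in jig (cols)
 [[ 1.     0.003 -0.001]
 [ 0.003 -1.     0.001]
 [-0.001 -0.001 -1.   ]]
```

>>> step_arm:
  increments:
    - [0,0,0,0,0.06,0,0]
    - [0,0,0,0,0.3,-0.1,0.2]
    - [0,0,0,0,0.6,-0.2,0.4]
    - [0,0,0,0,0.6,-0.2,0.6]
    - [0,0,0,-0.3,0.4,-0.2,0.75]
    - [0,0,0,-0.6,0.08,0,0.75]
    - [0,0,0,-0.6,0,0,0.75]
    - [0,0.3,0,-0.4,0,0,0.75]
    - [0,0.8,0,-0.19,0,0,0.75]
    - [0,0.8,0,0,0,0,0.75]
    - [0,0.8,0,0,0,0,0.75]
    - [0,0.8,0,0,0,0,0.75]
    - [0,0.8,0,0,0,0,0.75]
    - [0,0.6,0,0,0,0,0.75]
    - [0,0.5,0,0,0,0,0.75]
    - [0,0.4,0,0,0,0,0.75]
    - [0,0.4,0,0,0,0,0.75]
    - [0,0.3,0,0,0,0,0.75]
    - [0,0.3,0,0,0,0,0.75]
    - [0,0.3,0,0,0,0,0.75]

```text
t: 33.9
position: [418.0, -167.3, 60.8]
orientation: [2.947, -0.309, 0.863]
wrist_force: [1.1, 0.7, -0.4]
grip_width: 0.754
finger_force: 0.0
```

Run:
```python
from h import *
s,T=tool(); units(-93,-190,62); 
print(np.arctan2(T.as_matrix()[2,0],-T.as_matrix()[2,2]))
```

```text
t 33.9 jig [ -91.4 -189.5   60.8] F jig [ 1.   0.9 -0.4] grip 0.75 q [-0.58  0.07  2.32  0.77  0.29  0.5 ]
tool axes in jig (cols)
 [[ 0.842  0.003  0.539]
 [ 0.001 -1.     0.004]
 [ 0.539 -0.003 -0.842]]
units to (-93, -190, 62) [-0.013  0.009 -0.037]
0.5693872243428142
```

>>> step_arm:
  increments:
    - [0,0.3,0,0,0,0,0.75]
    - [0,0.3,0,0,0,0,0.75]
    - [0,0.3,0,0,0,0,0.75]
    - [0,0.4,0,0,0,0,0.75]
    - [0,0.5,0,0,0,0,0.75]
    - [0,0.6,0,0,-0.1,0,0.75]
    - [0,0.7,0,0,-0.2,0,0.75]
    - [0,0,0,0,-0.3,0,0.75]
    - [0,0,0,0,-0.32,0,0.75]
    - [0,0,0,0,-0.32,0,0.75]
    - [0,0,0,0,-0.32,0,0.75]
    - [0,0,0,0,-0.32,0,0.75]
    - [0,0,0,0,-0.32,0,0.75]
    - [0,0,0,0,-0.32,0,0.75]
    - [0,0,0,0,-0.32,0,0.75]
    - [0,0,0,-0.05,-0.32,0.05,0.75]
    - [0,0,0,-0.05,-0.32,0.05,0.75]
    - [0,0,0,-0.05,-0.25,0.05,0.75]
    - [0,0,0,0,-0.07,0,0.75]
    - [0,0,0,0,0,0,0.75]

```text
t: 35.9
position: [455.9, 13.0, 51.6]
orientation: [2.824, -0.293, 1.172]
wrist_force: [-0.1, 0.2, 0.1]
grip_width: 0.745
finger_force: 0.0
```

Run:
```python
from h import *
tool(); units(-70,0,44)
im,d,X=wristcloud()
cv2.imwrite('pics/w8.png',im[:,:,::-1])
for c in range(180,480,30):
    o=[]
    for r in range(200,330):
        i,i2=im[r,c].mean(),im[r+1,c].mean()
        if i>180 and i2<=180 and X[r-1,c,2]>25 and X[r-1,c,0]>-75: o.append(tuple(np.round(X[r-1,c],1).tolist()))
    print(c,o)
for r in (150,170,190,210):
    c0=[c for c in range(150,500) if X[r,c,2]>45 and X[r,c,2]<58 and im[r,c].mean()>200]; 
    if c0: print('row',r,np.round(X[r,c0[0]],1),np.round(X[r,c0[-1]],1))
```

```text
t 35.9 jig [-92.1  -5.3  51.6] F jig [-0.2  0.2  0.1] grip 0.75 q [ 0.05  0.15  2.42  3.87  0.26 -2.09]
tool axes in jig (cols)
 [[ 0.707  0.008  0.707]
 [-0.001 -1.     0.012]
 [ 0.707 -0.009 -0.707]]
units to (-70, 0, 44) [ 0.206 -0.1    0.421]
180 []
210 [(-47.4, 59.8, 53.4), (-60.2, 57.8, 53.1)]
240 [(-60.2, 39.8, 53.1)]
270 [(-60.6, 22.3, 53.9)]
300 [(-60.2, 5.4, 53.3)]
330 [(-60.2, -11.4, 53.5)]
360 [(-60.5, -28.2, 54.1)]
390 [(-60.5, -45.3, 54.3)]
420 [(-44.3, -65.5, 52.6), (-60.5, -62.9, 54.5)]
450 []
row 150 [ 0.  87.2 55.5] [  0.7 -74.2  53.7]
row 170 [-16.8  87.1  54.7] [-15.9 -75.1  52.9]
row 190 [-34.   86.8  56.2] [-31.9 -74.3  53.2]
row 210 [-47.7  74.3  54.1] [-46.7 -75.1  53.3]
```

>>> step_arm:
  increments:
    - [0,0,0,0.01,-0.02,0.12,0.75]
    - [0,0,0,0.01,-0.02,0.16,0.75]
    - [0,0,0,0.02,-0.02,0.16,0.75]
    - [0,0,0,0.02,-0.02,0.12,0.75]
    - [0,0,0,0.028,0,0.028,0.75]
    - [0,0,0,0.028,0,0.028,0.75]
    - [0,0,0,0.02,0,0.02,0.75]
    - [0,0,0,0.02,0,0.02,0.75]

```text
t: 36.75
position: [484.6, 11.3, 33.8]
orientation: [2.825, -0.294, 1.171]
wrist_force: [-2.7, 0.2, 0.3]
grip_width: 0.752
finger_force: 0.9
```

```bash
cat >> h.py <<'E'
def edges():
    im,d,X=wristcloud()
    for c in range(210,450,30):
        o=[]
        for r in range(200,330):
            i,i2=im[r,c].mean(),im[r+1,c].mean()
            if i>180 and i2<=180 and X[r-1,c,2]>25 and X[r-1,c,0]>-63: o.append(tuple(np.round(X[r-1,c],1).tolist()))
        print(c,o)
E
python3 - <<'E'
from h import *
tool(); edges()
E
```

```text
t 36.75 jig [-63.7  -1.   33.8] F jig [-2.7 -0.4  0.3] grip 0.75 q [ 0.04  0.25  2.36  3.75  0.29 -1.98]
tool axes in jig (cols)
 [[ 0.707  0.008  0.707]
 [-0.001 -1.     0.012]
 [ 0.707 -0.009 -0.707]]
210 [(-60.6, 52.8, 53.8)]
240 [(-60.9, 37.3, 53.9), (-61.0, 39.5, 42.8)]
270 [(-60.4, 22.5, 53.1)]
300 [(-60.2, 7.9, 53.2)]
330 [(-60.3, -6.6, 53.5)]
360 [(-60.8, -21.0, 54.6)]
390 [(-60.1, -36.0, 52.9), (-60.5, -37.9, 41.3)]
420 [(-59.8, -51.2, 53.1)]
```

>>> step_arm:
  increments:
    - [0,0,0,0.017,0,0.012,0.75]
    - [0,0,0,0.017,0,0.012,0.75]

```text
t: 37.0
position: [486.2, 11.0, 33.8]
orientation: [2.826, -0.293, 1.17]
wrist_force: [-6.6, 2.5, 1.1]
grip_width: 0.748
finger_force: 3.2
```

>>> step_arm:
  increments:
    - [0,0,0,0.012,0,0.008,0.75]

```text
t: 37.1
position: [486.6, 11.0, 33.7]
orientation: [2.827, -0.293, 1.169]
wrist_force: [-9.8, 4.2, 3.7]
grip_width: 0.751
finger_force: 5.1
```

Run:
```python
from h import *
tool(); edges()
```

```text
t 37.1 jig [-61.7  -0.9  33.7] F jig [-10.4   2.    3.7] grip 0.75 q [ 0.04  0.26  2.35  3.75  0.29 -1.98]
tool axes in jig (cols)
 [[ 0.709  0.008  0.705]
 [-0.001 -1.     0.012]
 [ 0.706 -0.009 -0.709]]
210 [(-58.8, 52.7, 54.2), (-57.4, 58.2, 35.2)]
240 [(-59.2, 37.2, 54.6), (-59.2, 39.5, 43.3)]
270 [(-58.2, 22.7, 52.7), (-57.5, 24.8, 35.9)]
300 [(-58.1, 8.1, 52.9), (-57.4, 8.9, 36.1)]
330 [(-58.7, -6.4, 53.1), (-57.2, -6.8, 35.7)]
360 [(-58.9, -20.9, 53.6), (-57.1, -22.7, 35.6)]
390 [(-59.4, -35.4, 54.7), (-58.7, -37.6, 41.7)]
420 [(-58.5, -51.1, 52.3), (-56.7, -55.6, 35.2)]
```

>>> step_arm:
  increments:
    - [0,0,0,-0.06,0,-0.06,0.75]
    - [0,0,0,0.085,0,-0.085,0.75]
    - [0,0,0,0.03,0,0.026,0.75]
    - [0,0,0,0.016,0,0.012,0.75]

```text
t: 37.55
position: [486.2, 10.9, 40.6]
orientation: [2.825, -0.294, 1.172]
wrist_force: [-5.5, 1.5, 1.2]
grip_width: 0.752
finger_force: 2.6
```

>>> step_arm:
  increments:
    - [0,0,0,0.012,0,0.008,0.75]

```text
t: 37.65
position: [486.4, 10.9, 40.3]
orientation: [2.826, -0.294, 1.17]
wrist_force: [-8.0, 3.2, 5.0]
grip_width: 0.752
finger_force: 4.3
```

Run:
```python
from h import *
tool(); edges()
```

```text
t 37.65 jig [-61.8  -1.   40.3] F jig [-8.5  1.4  5. ] grip 0.75 q [ 0.04  0.24  2.35  3.8   0.27 -2.03]
tool axes in jig (cols)
 [[ 0.708  0.008  0.706]
 [-0.001 -1.     0.012]
 [ 0.706 -0.009 -0.708]]
210 [(-56.9, 54.8, 53.8), (-58.1, 59.6, 35.9)]
240 [(-56.2, 39.0, 52.9), (-58.2, 39.7, 48.6)]
270 [(-56.4, 23.5, 52.6), (-57.7, 25.6, 35.6)]
300 [(-56.3, 8.3, 52.7), (-57.8, 9.1, 36.2)]
330 [(-56.4, -6.7, 53.1), (-57.0, -7.2, 34.5)]
360 [(-56.6, -21.8, 53.6), (-57.5, -23.5, 35.6)]
390 [(-56.2, -37.3, 52.6), (-59.4, -37.5, 49.7)]
420 [(-56.7, -52.9, 53.3)]
```

>>> step_arm:
  increments:
    - [0,0,0,-0.05,0,-0.05,0.75]
    - [0,0,0,0.07,0,-0.07,0.75]
    - [0,0,0,0.03,0,0.026,0.75]
    - [0,0,0,0.016,0,0.014,0.75]

```text
t: 38.1
position: [486.3, 10.8, 45.7]
orientation: [2.825, -0.294, 1.171]
wrist_force: [-5.7, 0.7, 2.3]
grip_width: 0.746
finger_force: 2.6
```

>>> step_arm:
  increments:
    - [0,0,0,0.01,0,0.008,0.75]

```text
t: 38.2
position: [486.6, 10.8, 45.5]
orientation: [2.826, -0.294, 1.17]
wrist_force: [-8.3, 2.9, 4.7]
grip_width: 0.75
finger_force: 4.3
```

>>> step_arm:
  increments:
    - [0,0,0,-0.07,0,-0.07,0.75]
    - [0,0,0,-0.12,0,0.12,0.75]
    - [0,0,0,-0.14,0,0.14,0.75]
    - [0,0,0,0.03,0,0.028,0.75]
    - [0,0,0,0.022,0,0.02,0.75]

```text
t: 38.7
position: [485.4, 11.2, 27.4]
orientation: [2.826, -0.294, 1.17]
wrist_force: [-3.0, 1.1, -1.1]
grip_width: 0.744
finger_force: 1.6
```

Run:
```python
from h import *
tool(); edges()
```

```text
t 38.7 jig [-62.9  -0.9  27.4] F jig [-3.2  0.5 -1.1] grip 0.74 q [ 0.04  0.28  2.35  3.71  0.31 -1.94]
tool axes in jig (cols)
 [[ 0.708  0.008  0.706]
 [-0.001 -1.     0.012]
 [ 0.706 -0.009 -0.708]]
210 [(-56.2, 51.6, 53.7), (-56.8, 56.8, 34.4)]
240 [(-55.7, 36.7, 52.9), (-57.5, 40.0, 35.4), (-60.1, 39.6, 36.3), (-62.2, 38.9, 38.7)]
270 [(-56.6, 21.9, 53.9), (-57.0, 24.2, 34.9)]
300 [(-55.9, 7.8, 52.9), (-57.2, 8.6, 35.9)]
330 [(-56.3, -6.4, 53.8), (-57.0, -6.8, 35.5)]
360 [(-56.2, -20.5, 53.6), (-56.5, -22.4, 34.4)]
390 [(-56.6, -34.8, 54.3), (-56.6, -37.9, 35.8), (-60.2, -37.6, 36.2)]
420 [(-55.6, -50.2, 52.2)]
```

>>> step_arm:
  increments:
    - [0,0,0,0.014,0,0.008,0.75]

```text
t: 38.85
position: [485.9, 11.1, 27.7]
orientation: [2.826, -0.294, 1.17]
wrist_force: [-4.0, 0.8, -1.3]
grip_width: 0.748
finger_force: 2.2
```

>>> step_arm:
  increments:
    - [0,0,0,0.014,0,0.008,0.75]

```text
t: 38.95
position: [486.3, 11.0, 27.7]
orientation: [2.827, -0.294, 1.169]
wrist_force: [-8.1, 3.9, -0.8]
grip_width: 0.748
finger_force: 4.0
```

>>> step_arm:
  increments:
    - [0,0,0,0.012,0,0.008,0.75]

```text
t: 39.05
position: [486.6, 11.0, 27.5]
orientation: [2.827, -0.293, 1.168]
wrist_force: [-10.9, 4.4, 0.6]
grip_width: 0.751
finger_force: 6.0
```

Run:
```python
from h import *
tool(); edges()
```

```text
t 39.05 jig [-61.7  -0.9  27.5] F jig [-11.6   2.    0.6] grip 0.75 q [ 0.04  0.28  2.35  3.72  0.3  -1.95]
tool axes in jig (cols)
 [[ 0.709  0.008  0.705]
 [-0.001 -1.     0.012]
 [ 0.705 -0.009 -0.709]]
210 [(-55.6, 51.9, 52.9), (-56.9, 56.2, 36.3)]
240 [(-56.2, 36.6, 53.4), (-58.0, 39.9, 35.8), (-60.5, 39.2, 37.6)]
270 [(-56.0, 22.0, 53.3)]
300 [(-55.8, 7.8, 53.3)]
330 [(-56.3, -6.3, 53.4)]
360 [(-55.9, -20.5, 52.5)]
390 [(-56.4, -34.8, 53.5), (-58.8, -37.6, 35.9)]
420 [(-56.5, -49.5, 53.7)]
```

>>> step_arm:
  increments:
    - [0,0,0,-0.1,0,-0.1,0.75]
    - [0,0,0,-0.16,0,-0.16,0.6]
    - [0,0,0,-0.12,0.1,-0.18,0.4]
    - [0,0,0,0.1,0.32,-0.1,0.2]
    - [0,0,0,0.1,0.32,-0.1,0]
    - [0,0,0,0.06,0.32,-0.06,0]
    - [0,0,0,0.06,0.32,-0.06,0]
    - [0,0,0,0,0.32,0,0]
    - [0,0,0,0,0.32,0,0]
    - [0,0,0,0,0.32,0,0]
    - [0,0,0,0,0.32,0,0]
    - [0,0,0,0,0.32,0,0]
    - [0,0,0,0,0.32,0,0]
    - [0,0,0,0,0.32,0,0]
    - [0,0,0,0,0.22,0,0]
    - [0,-0.5,0,0,0,0,0]
    - [0,-0.4,0,0,0,0,0]
    - [0,-0.3,0,0,0,0,0]
    - [0,-0.3,0,0,0,0,0]
    - [0,-0.3,0,0,0,0,0]

```text
t: 41.1
position: [419.9, -171.5, 51.4]
orientation: [2.915, -0.302, 0.968]
wrist_force: [-0.2, 0.3, -0.2]
grip_width: 0.005
finger_force: 0.0
```

>>> step_arm:
  increments:
    - [0,-0.3,0,0,0,0,0]
    - [0,-0.3,0,0,0,0,0]
    - [0,-0.4,0,0,0,0,0]
    - [0,-0.5,0,0,0,0,0]
    - [0,-0.7,0,0,0,0,0]
    - [0,-0.8,0,0,0,0,0]
    - [0,-0.9,0,0,0,0,0]
    - [0,-1,0,0,0,0,0]
    - [0,-1,0,0,0,0,0]
    - [0,-1,0,0,0,0,0]
    - [0,-1,0,0,0,0,0]

```text
t: 42.2
position: [419.7, -171.8, 51.7]
orientation: [-3.118, 0.319, -0.01]
wrist_force: [-1.2, 0.8, -0.9]
grip_width: 0.002
finger_force: 0.0
```

Run:
```python
from h import *
s,T=tool(); units(12,-120,60); units(12,-100,26); A=T.as_matrix(); print('tilt',np.arctan2(A[2,0],-A[2,2]))
```

```text
t 42.2 jig [ -88.8 -193.6   51.7] F jig [-1.3  0.5 -0.9] grip 0.0 q [-0.47  0.29  1.94  0.01  0.91  1.29]
tool axes in jig (cols)
 [[ 1.     0.007  0.006]
 [ 0.007 -1.     0.008]
 [ 0.006 -0.008 -1.   ]]
units to (12, -120, 60) [ 2.028 -1.458 -0.143]
units to (12, -100, 26) [ 2.026 -1.853  0.54 ]
tilt 0.005728721420685903
```

>>> step_arm:
  increments:
    - [0,0,0,0.4,0,0,0]
    - [0,0,0,0.7,0,0,0]
    - [0,0,0,0.6,-0.2,0.1,0]
    - [0,0,0,0.3,-0.5,0.2,0]
    - [0,0,0,0.03,-0.6,0.14,0]
    - [0,0,0,0,-0.4,0.1,0]
    - [0,0,0,0,-0.2,0,0]
    - [0,0,0,0,-0.07,0,0]
    - [0,0,0,0,-0.04,0,0]
    - [0,0,0,0,-0.03,0,0]

```text
t: 43.2
position: [540.8, -92.8, 26.5]
orientation: [-3.117, 0.32, -0.016]
wrist_force: [0.2, 0.4, 0.7]
grip_width: 0.005
finger_force: 0.0
```

>>> step_arm:
  increments:
    - [0,0,0,0,-0.02,0,0]
    - [0,0,0,0,-0.02,0,0]

```text
t: 43.4
position: [541.2, -90.6, 26.2]
orientation: [-3.117, 0.319, -0.016]
wrist_force: [0.2, -0.2, 0.0]
grip_width: 0.004
finger_force: 0.0
```

Run:
```python
from h import *
tool()
```

```text
t 43.4 jig [ 13.  -88.8  26.2] F jig [ 0.2 -0.2  0. ] grip 0.0 q [-0.24  0.51  1.69  0.01  0.94  1.53]
tool axes in jig (cols)
 [[ 1.     0.007  0.009]
 [ 0.007 -1.     0.009]
 [ 0.009 -0.009 -1.   ]]
```

>>> step_arm:
  increments:
    - [0,0,0,0,-0.02,0,0]

```text
t: 43.5
position: [541.4, -89.8, 26.2]
orientation: [-3.118, 0.319, -0.016]
wrist_force: [-2.4, -11.2, 1.1]
grip_width: 0.006
finger_force: 6.0
```

>>> step_arm:
  increments:
    - [0,0,0,0,-0.015,0,0]

```text
t: 43.6
position: [541.4, -89.8, 26.2]
orientation: [-3.119, 0.319, -0.015]
wrist_force: [-3.4, -14.1, 2.3]
grip_width: 0.005
finger_force: 7.6
```

Run:
```python
from h import *
s,T=tool()
W=np.array([513.2,-335.,0]); up=T.inv().apply(W+[0,0,130]-s['position'])/50; print('to weight z130',np.round(up,2))
A=T.as_matrix(); print('tool y dir world deg',np.degrees(np.arctan2(A[1,1],A[0,1])))
im,d=snapshot('top'); cv2.imwrite('pics/t9.png',cv2.resize(im[150:260,240:360,::-1],(654,600),interpolation=cv2.INTER_CUBIC))
```

```text
t 43.6 jig [ 13.  -87.9  26.2] F jig [ -0.3 -14.5   2.3] grip 0.0 q [-0.23  0.51  1.69  0.01  0.94  1.53]
tool axes in jig (cols)
 [[ 1.     0.007  0.009]
 [ 0.007 -1.     0.007]
 [ 0.009 -0.007 -1.   ]]
to weight z130 [ 0.46  4.9  -2.11]
tool y dir world deg -101.66465224821796
```

>>> step_arm:
  increments:
    - [0,0,0,0,0.06,0,0]
    - [0,0,0,0,0.4,-0.1,0.2]
    - [0,0,0,0.06,0.7,-0.4,0.4]
    - [0,0,0,0.08,0.75,-0.5,0.6]
    - [0,0,0,0.08,0.75,-0.5,0.75]
    - [0,0,0,0.08,0.75,-0.4,0.75]
    - [0,0,0,0.08,0.75,-0.2,0.75]
    - [0,0,0,0.08,0.54,0,0.75]
    - [0,0,-0.8,0,0.2,0,0.75]
    - [0,0,-1,0,0,0,0.75]
    - [0,0,-1,0,0,0,0.75]
    - [0,0,-1,0,0,0,0.75]
    - [0,0,-1,0,0,0,0.75]
    - [0,0,-1,0,0,0,0.75]
    - [0,0,-1,0,0,0,0.75]
    - [0,0,-1,0,0,0,0.75]
    - [0,0,0,0,0,0,0.75]

```text
t: 45.35
position: [513.5, -333.8, 128.9]
orientation: [-3.067, -0.657, -0.019]
wrist_force: [-0.8, -0.0, -0.5]
grip_width: 0.748
finger_force: 0.0
```

Run:
```python
from h import *
s,T=tool(); im,d,X=wristcloud(); X=JR.apply(X.reshape(-1,3)).reshape(480,640,3)+O
n=np.hypot(X[...,0]-513,X[...,1]+335)
m=(n<35)&(X[...,2]>74)&(X[...,2]<90); print('stem top',m.sum(),np.round(X[m].mean(0),1),rect(X[m][:,:2]))
f=(n<60)&(X[...,2]>14)&(X[...,2]<26); print('foot',f.sum(),rect(X[f][:,:2]),np.median(X[f][:,2]))
A=T.as_matrix(); print('tool y deg',np.degrees(np.arctan2(A[1,1],A[0,1])))
c=rect(X[m][:,:2])[0] if m.any() else [513,-335]
for W in ([*c,50.],[513.2,-335,50.]): print(np.round(T.inv().apply(np.array(W)-s['position'])/50,3))
cv2.imwrite('pics/w9.png',im[:,:,::-1])
```

```text
t 45.35 jig [  36.8 -332.3  128.9] F jig [-0.8 -0.2 -0.5] grip 0.75 q [-0.64  0.5   1.42  0.01  1.21  0.5 ]
tool axes in jig (cols)
 [[ 0.806  0.591  0.009]
 [ 0.591 -0.806  0.009]
 [ 0.013 -0.002 -1.   ]]
stem top 1221 [ 513.5 -334.9   80.9] (array([ 512.7, -335.3]), array([24.8, 25.5]), 69.88)
foot 4425 (array([ 512.3, -335.6]), array([50.1, 79.6]), 23.68) 19.231499342599484
tool y deg -65.83000725749977
[-0.047  0.026  1.578]
[-0.035  0.024  1.578]
```

View pics/w9.png

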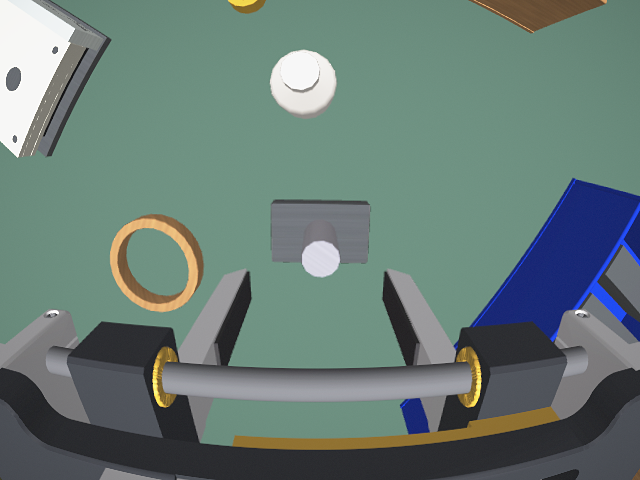

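>>> step_arm:
  increments:
    - [0,0,0,-0.02,0.01,0.2,0.75]
    - [0,0,0,-0.02,0.015,0.4,0.75]
    - [0,0,0,0,0,0.45,0.75]
    - [0,0,0,0,0,0.35,0.75]
    - [0,0,0,0,0,0.17,0.75]
    - [0,0,0,0,0,0,0.5]
    - [0,0,0,0,0,0,0.1]
    - [0,0,0,0,0,0,0.1]
    - [0,0,0,0,0,0,0.1]
    - [0,0,0,0,0,0,0.1]

```text
t: 46.4
position: [513.2, -335.3, 51.0]
orientation: [-3.068, -0.655, -0.02]
wrist_force: [0.2, -0.3, 0.1]
grip_width: 0.362
finger_force: 0.0
```

Run:
```python
from h import *
tool()
```

```text
t 46.4 jig [  36.8 -333.9   51. ] F jig [ 0.2 -0.3  0.1] grip 0.36 q [-0.64  0.59  1.48  0.01  1.06  0.5 ]
tool axes in jig (cols)
 [[ 0.807  0.59   0.01 ]
 [ 0.59  -0.807  0.009]
 [ 0.013 -0.001 -1.   ]]
```

>>> step_arm:
  increments:
    - [0,0,0,0,0,0,0]
    - [0,0,0,0,0,0,0]
    - [0,0,0,0,0,0,0]
    - [0,0,0,0,0,0,0]
    - [0,0,0,0,0,0,0]
    - [0,0,0,0,0,-0.05,0]
    - [0,0,0,0,0,-0.15,0]
    - [0,0,0,0,0,-0.3,0]
    - [0,0,0.4,0,0,-0.4,0]
    - [0,0,0.8,0,0,-0.4,0]
    - [0,0,0.9,0,0,-0.3,0]
    - [0,0,0.9,0,0,-0.1,0]
    - [0,0,0.9,0,0,0,0]
    - [0,0,0.9,0,0,0,0]
    - [0,0,0.9,0,0,0,0]
    - [0,0,0.9,0,0,0,0]
    - [0,0,0.8,0,0,0,0]
    - [0,0,0.4,0,0,0,0]
    - [0,0,0,0,0,0,0]

```text
t: 48.3
position: [512.1, -335.7, 136.4]
orientation: [-3.117, 0.319, -0.016]
wrist_force: [0.4, -0.2, -5.3]
grip_width: 0.272
finger_force: 30.0
```

Run:
```python
from h import *
s,T=tool(); units(12,-20,132); units(-.5,-.5,112); print(s['finger_force'])
```

```text
t 48.3 jig [  35.8 -334.5  136.4] F jig [ 0.4 -0.1 -5.3] grip 0.27 q [-0.65  0.49  1.42  0.01  1.23  1.12]
tool axes in jig (cols)
 [[ 1.     0.007  0.009]
 [ 0.007 -1.     0.009]
 [ 0.009 -0.009 -1.   ]]
units to (12, -20, 132) [-0.433 -6.293  0.141]
units to (-0.5, -0.5, 112) [-0.683 -6.681  0.542]
29.994401335716248
```

>>> step_arm:
  increments:
    - [0,0,0,-0.02,-0.15,0,0]
    - [0,0,0,-0.04,-0.35,0,0]
    - [0,0,0,-0.04,-0.55,0,0]
    - [0,0,0,-0.05,-0.7,0,0]
    - [0,0,0,-0.05,-0.75,0,0]
    - [0,0,0,-0.05,-0.75,0,0]
    - [0,0,0,-0.05,-0.75,0,0]
    - [0,0,0,-0.05,-0.7,0,0]
    - [0,0,0,-0.05,-0.6,0,0]
    - [0,0,0,-0.05,-0.5,0.05,0]
    - [0,0,0,-0.08,-0.4,0.1,0]
    - [0,0,0,-0.08,-0.28,0.1,0]
    - [0,0,0,-0.05,-0.15,0.1,0]
    - [0,0,0,-0.02,-0.05,0.05,0]
    - [0,0,0,0,0,0,0]
    - [0,0,0,0,0,0,0]

```text
t: 49.9
position: [546.5, -2.3, 118.4]
orientation: [-3.117, 0.319, -0.016]
wrist_force: [0.9, 0.7, -5.2]
grip_width: 0.27
finger_force: 30.0
```

Run:
```python
from h import *
s,T=tool(); units(-.5,-.5,108)
im,d,X=wristcloud()
m=(np.abs(X[...,2]-53)<4)&(im.min(-1)>200)&(X[...,0]>-80)
for r in (120,150,180,210):
    c=[c for c in range(100,560) if m[r,c]]
    if c: print(r,np.round(X[r,c[0]],1),np.round(X[r,c[-1]],1))
```

```text
t 49.9 jig [ -0.3  -1.3 118.4] F jig [ 0.7  0.8 -5.2] grip 0.27 q [-0.08  0.37  1.64  0.01  1.12  1.7 ]
tool axes in jig (cols)
 [[ 1.     0.007  0.009]
 [ 0.007 -1.     0.009]
 [ 0.009 -0.009 -1.   ]]
units to (-0.5, -0.5, 108) [-0.006 -0.014  0.207]
180 [46.3 74.6 53. ] [ 47.8 -74.3  53.4]
210 [25.3 74.1 53.2] [ 27.1 -74.2  53.8]
```

>>> step_arm:
  increments:
    - [0,0,0,0,-0.01,0.06,0]
    - [0,0,0,0,0,0.08,0]
    - [0,0,0,0,0,0.06,0]
    - [0,0,0,0,0,0.02,0]
    - [0,0,0,0,0,0.02,0]

```text
t: 50.45
position: [546.7, -1.1, 106.1]
orientation: [-3.117, 0.318, -0.015]
wrist_force: [-0.6, 0.3, -6.3]
grip_width: 0.271
finger_force: 30.0
```

>>> step_arm:
  increments:
    - [0,0,0,0,0,0.012,0]
    - [0,0,0,0,0,0,0]

```text
t: 50.65
position: [546.7, -1.1, 105.7]
orientation: [-3.117, 0.318, -0.016]
wrist_force: [0.8, -0.2, -5.0]
grip_width: 0.274
finger_force: 30.0
```

>>> step_arm:
  increments:
    - [0,0,0,0,0,0.012,0]
    - [0,0,0,0,0,0,0]

```text
t: 50.85
position: [546.8, -1.0, 105.2]
orientation: [-3.117, 0.318, -0.016]
wrist_force: [-0.1, 0.3, -5.0]
grip_width: 0.272
finger_force: 30.0
```

>>> step_arm:
  increments:
    - [0,0,0,0,0,0.01,0]
    - [0,0,0,0,0,0,0]

```text
t: 51.05
position: [546.9, -1.0, 105.0]
orientation: [-3.117, 0.318, -0.017]
wrist_force: [-2.0, 0.8, 0.1]
grip_width: 0.268
finger_force: 30.0
```

>>> step_arm:
  increments:
    - [0,0,0,0,0,0.01,0]
    - [0,0,0,0,0,0,0]

```text
t: 51.25
position: [547.1, -1.0, 105.0]
orientation: [-3.117, 0.318, -0.018]
wrist_force: [-3.2, 3.3, 7.0]
grip_width: 0.273
finger_force: 30.0
```

>>> step_arm:
  increments:
    - [0,0,0,0,0,-0.009,0]
    - [0,0,0,0,0,0,0.3]
    - [0,0,0,0,0,0,0.33]
    - [0,0,0,0,0,0,0.4]
    - [0,0,0,0,0,0,0.5]
    - [0,0,0,0,0,0,0.5]
    - [0,0,0,0,0,-0.1,0.5]
    - [0,0,0,0,0,-0.3,0.5]
    - [0,0,0,0,0,-0.6,0.5]
    - [0,0,0,0,0,-0.8,0.5]
    - [0,0,0,0,0,-0.5,0.5]
    - [0,0,0,0.5,0.5,-0.2,0.5]
    - [0,0,0,0.5,0.8,0,0.5]
    - [0,0,0,0.3,0.8,0,0.5]
    - [0,0,0,0,0.8,0,0.5]
    - [0,0,0,0,0.4,0,0.5]
    - [0,0,0,0,0,0,0.5]

```text
t: 52.95
position: [575.1, -179.0, 228.7]
orientation: [-3.117, 0.323, -0.015]
wrist_force: [0.3, 0.1, 0.4]
grip_width: 0.496
finger_force: 0.0
```

Run:
```python
from h import *
tool()
for c in ('top','scene'):
    f=snapshot(c); X=cloud(c,*f); im=f[0]; X=JR.inv().apply((X-O).reshape(-1,3)).reshape(480,640,3); z=X[...,2]
    b=(np.abs(X[...,0])<48)&(np.abs(X[...,1])<70)
    m=b&(z>130)&(z<142); print(c,'stem top',m.sum(),np.round(np.median(z[m]),1),rect(X[m][:,:2]))
    m=b&(z>69)&(z<79)&(im.max(-1)<190); print('foot',m.sum(),np.round(np.median(z[m]),1),rect(X[m][:,:2]))
    m=(np.abs(X[...,0])<80)&(np.abs(X[...,1])<90)&(z>50)&(z<60)&(im.min(-1)>232); m=cv2.morphologyEx(m.astype(np.uint8),cv2.MORPH_OPEN,np.ones((3,3)))>0
    print('plate top',m.sum(),np.round(X[m].min(0),1),np.round(X[m].max(0),1))
    if c=='scene': cv2.imwrite('pics/s10.png',cv2.resize(im[180:330,270:430,::-1],(640,600),interpolation=cv2.INTER_CUBIC))
```

```text
t 52.95 jig [  64.7 -168.1  228.7] F jig [0.3 0.2 0.4] grip 0.5 q [-0.37  0.4   1.34  0.01  1.4   1.41]
tool axes in jig (cols)
 [[ 1.     0.005  0.009]
 [ 0.004 -1.     0.009]
 [ 0.009 -0.009 -1.   ]]
top stem top 134 135.7 (array([-3. ,  1.3]), array([23.8, 24.8]), 53.36)
foot 610 74.1 (array([-1.7,  0.4]), array([46.4, 78.2]), 0.26)
plate top 1337 [-20.  -74.3  50.1] [52.6 73.5 59.4]
scene stem top 90 135.4 (array([0.4, 0.3]), array([23.9, 25.2]), 88.6)
foot 428 74.0 (array([1.2, 0.7]), array([81.5, 51.2]), 88.23)
plate top 1529 [-55.8 -74.   50.1] [67.  86.5 60. ]
```

View pics/s10.png

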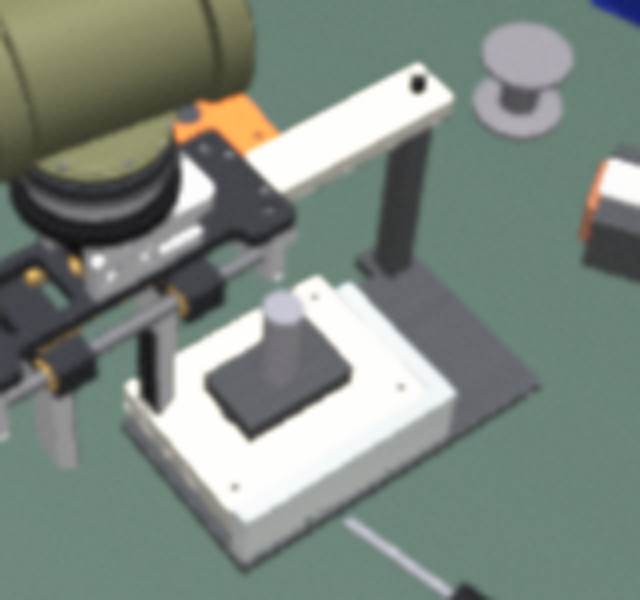

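The crop shows the weight upright at about (283,370), in the middle of the stack. The panels have closed up on both rails with no gap showing, and the gripper is clear.

```bash
python3 -c "
from cell import *
print(sign_off())"
```

```text
the job is handed in; nothing more can be done
None
```

The job is handed in at about 53 s: all four panels were tapped flush to both rails by contact force, and the weight stands upright within about 3 mm of the stack's middle; on the way I accidentally pushed the upper three panels up onto the back rail, brought them back down and re-squared them.

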